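Clear the scoop onto its hook and hold the spice box lid up

ROBOT

A 6-joint arm with a two-finger parallel gripper is mounted at the origin on the work surface. World frame = base frame: x ahead of the robot, y to its left, z up, the work surface at z = 0. Lengths are in m, angles in rad, forces in N, time in s.
With the tool pointing down it reaches from about 0.3 to 0.875 m from the base axis. Payload 6.4 kg.
Tool frame: the origin (TCP) lies midway between the tips of the shut fingers; the grasp point (between the pads) lies ctrl.grip_depth behind it (ctrl.grip_depth is the distance from the TCP to the grasp point, in m); x points along the fingers, y is the direction in which the jaws open and shut, and the axes are right-handed (so a half turn about x gives the same grasp; the last joint's range is limited). The gripper opens to 85 mm and grips with 20 to 120 N. Pads are 22 mm wide; open, the fingers measure 114 mm over their backs; the gripper's body (76 mm by 85 mm) begins 54 mm behind the grasp point. The pads swing forward as they close: fully open they stand 13 mm farther back than shut.
Start: joints at [0.914, 0.181, 1.607, -0, 1.354, -0.206], TCP at [0.251, 0.518, 0.206] pointing down, gripper open.
Joint ranges: [-2.99, 2.99], [-0.89, 2.07], [0.3, 2.58], [-1.14, 4.28], [0, 2.63], [-3.12, 3.12]. Speed limits (rad/s): [2.57, 2.57, 3.01, 3.14, 3.14, 3.14].

INTERFACE

Orientations are given as a unit quaternion [w, x, y, z].
In Python, from bench import ctrl gives the robot as it stands.
- The arm moves only by the tool carry_out, never from a script. Its argument "motion" is one flat list of numbers, 7 for each row, row after row: the turn, a rotation vector about the tool's x, y, z in degrees, then the shift along the tool's x, y, z in m, then the gripper's target within -1 to 1 (shut at 1, half-way at 0, fully open at -1). A call has 1 to 10 rows; each row shifts and turns the pose as measured when the row begins, along the tool's axes as they then stand; what a row does not reach is not made up. A row lasts 1/10 s, in which the tool goes at most 50 mm and 8.59 degrees, less where a joint would pass 70% of its speed; a pose out of reach is approached as far as the arm can. A call with a gripper value outside its range is refused whole. The fingers move at their own pace and stop on an object; the grip force is fixed at half the most. Time passes only in rows, so rows that do not move let the fingers close. It gives the time, the measured TCP pose, the force and the opening at its end, in the units of the state.
- ctrl.get_obs(): the state, without advancing time (a new reading comes with each control period).
- ctrl.camera(name): name is "side" or "top" or "wrist"; returns the picture (480x640x3 uint8, blue, green, red); there is no depth.
- ctrl.camera_params(name): a dict with "mtx" (3x3 intrinsics, pixels), "pose" (4x4, takes a point from camera to world coordinates); the wrist camera has in their place "hand_eye" (4x4, takes a point from camera to tool coordinates, whose origin is the TCP and whose axes are the tool frame's). Camera axes: x right, y down, z forward; pixel columns grow to the right and rows downward; lengths in m; the calibration is good to about 2 mm. A picture is of the moment at which its call begins: read the wrist's pose just before it. camera_params takes no time and is no camera call.
- ctrl.hand_in(): hands the job in, once; it reports no verdict.
Trained networks look in the newest picture that a camera, given by its name, has taken for a name from the list of things; names that differ only in an ending like _2 or _b are one class to them, and where a whole thing is asked for, a point or a joint stands for the part that bears it (a point fixed in the world has none). Each returns a list of dicts, best first, with "conf" (0 to 1); they miss things now and then, are a little off and sometimes report something else, mostly with a low value. They report only what shows in the picture. A call takes as long as a camera call. They do not tell look-alikes from the thing itself.
- ctrl.boxes_of(camera, thing): "point" ([x, y, z] in m, in the coordinates of the camera as it stood for that picture, good to about 4 mm: the middle of the surface that is visible of it).
- ctrl.trace(camera, thing): "pixels" (480x640 bool, what is visible of it).
- ctrl.landmark_of(camera, thing): "point" ([x, y, z] in m, in the coordinates of the camera as it stood for that picture, good to about 4 mm: a listed point, or the origin of a listed thing).
The state is a dict: "time_s": time; "q": joint angles; "dq": joint speeds; "joint_efforts": joint torques, N m; "eef_pos": TCP position; "eef_rot": TCP orientation; "wrist_force": force on the tool from outside, world axes, zero at the start; "torque": the same for the moment, N m; "opening": opening from 0.0 (shut) to 1.0 (fully open).
Only numpy, scipy, OpenCV 4.12 (cv2) and the standard library are available. Lean on these libraries where they do the work, as an engineer would, in place of code of your own. Each camera call takes 0.05 s, during which the arm holds its last target. There are 200 camera calls.

TASK

The spice box cannot be opened because the long-handled scoop is standing on its lid: first hang the scoop by the hole in its handle on the hook of the stand and let go of it, then lift the lid straight up by its handle and finish while holding it, level and still, about 10 cm above the box, so that someone can reach in. Keep the lid level all the while, do not drop the scoop, and leave the box and the other things where they stand; do not put the lid down again.

Things in the scene. Friction and masses are not known exactly. Their poses are not given: they have to be found in the camera images.
- box: Loose wide round open steel box (1.6 kg), 190 mm across, 65 mm tall, standing on the worktop under the lid. Origin: centre of its underside; z up.
- lid: Loose round steel lid (about 0.25 kg) on the box's rim, 204 mm across; plate 3 mm thick, skirt 14 mm down round the box, 4 mm play. Origin: centre of the plate's underside, 65 mm up at the start; z up. Bar handle over the centre along the lid's x: 70 mm long, 14 mm wide, 19 to 37 mm above the origin, on legs at x = +-28 mm. The scoop stands about 61 mm from the centre towards the lid's +y.
- scoop: Loose plastic scoop (about 70 g), 167 mm tall, upright on the lid. Round cup 52 mm across, 40 mm tall. Flat handle rises at the cup's +x side, slants inward at 62 to 92 mm, then goes upright over the cup's centre to the top: this part is 32 mm wide (y), 6 mm thick (x), with a 20 mm round through hole (eye) along x near its top. Origin: centre of the underside; z up.
- scoop_eye (a point): Centre of the scoop's eye, 150 mm above the scoop's origin on its z axis; the hole runs along the scoop's x axis (it may be hung either way round).
- hook: Fixed hook stand. Foot 120 x 90 x 12 mm; post 12 mm thick, 226 mm tall at x = +45 mm; level peg 7 mm thick, axis at z = 220 mm, from the post towards -x; from x = -35 to -43 mm it bends up 5 mm, so little that the level eye passes straight over it. Origin: centre of the foot's underside; z up. Hung, the eye's centre is 6.5 mm below the peg's axis; hang near x = -12 mm, clear of the post.
- hook_tip (a point): Tip end of the hook's peg: x = -43 mm, y = 0, z = 225 mm in the stand's frame.
- canister: Bystander: closed steel canister 88 mm across, 109 mm tall with its knob. Origin: centre of its underside.
- tin: Bystander: smaller closed steel tin 76 mm across, 94 mm tall with its knob. Origin: centre of its underside.
- cruet: Bystander: small glass cruet bottle 52 mm across, 120 mm tall. Origin: centre of its underside.
- pan_lid: Bystander: saucepan lid lying on the worktop, 150 mm across, with a round knob 40 mm high. Origin: centre of its underside.
There are look-alikes about, which are no part of the job. What is shaped like the lid but red is not meant.

How it is judged:
By the outcome, as a careful person would: the job done as asked, in the order asked, and still so for the second after the job is handed in, while the arm keeps its last pose, push and grip.
It also fails if it takes over 59 s, if anything falls off the work surface, if the arm or the gripper's body presses on something with over 40 N, if the wrist force passes 120 N, or if a joint passes its speed limit or range.

## Working session

There is one attempt and no reset: what is moved stays moved. The work goes in short steps, Python scripts to look and compute and a tool call to move; the robot and the scene stay as the last step left them, time stands still between calls to the robot, and variables do not carry over. Pictures are saved under pics/ and viewed, about 8 in all and at most 12, crops included, and the job is handed in when it is done.

Besides the shell and the picture viewer there is one more tool, called after ">>>" as name(argument=value, ...) on one line, values as JSON. carry_out: Moves the arm, as the interface text tells. Its arguments: {"type":"object","properties":{"motion":{"type":"array"}},"required":["motion"]}

```bash
mkdir -p pics; cat > h.py <<'E'
import numpy as np, cv2
from bench import ctrl
from scipy.spatial.transform import Rotation as R
def rot(q): return R.from_quat([q[1],q[2],q[3],q[0]])
def camT(n):
    p=ctrl.camera_params(n)
    if 'pose' in p: return np.array(p['pose'])
    o=ctrl.get_obs(); T=np.eye(4); T[:3,:3]=rot(o['eef_rot']).as_matrix(); T[:3,3]=o['eef_pos']
    return T@np.array(p['hand_eye'])
def W(T,p): return (T@np.r_[p,1])[:3]
def proj(n,T,P):
    c=np.linalg.inv(T)@np.r_[P,1]; u=np.array(ctrl.camera_params(n)['mtx'])@c[:3]; return u[:2]/u[2]
def ray(n,T,px,z):
    d=T[:3,:3]@np.linalg.inv(np.array(ctrl.camera_params(n)['mtx']))@np.r_[px,1]; return T[:3,3]+d*(z-T[2,3])/d[2]
E
python3 - <<'E'
from h import *
o=ctrl.get_obs(); print(o, ctrl.grip_depth)
for n in ['top','side']:
    T=camT(n); im=ctrl.camera(n); cv2.imwrite(f'pics/{n}0.png',im); print(n,T.round(3).tolist())
    for t in ['lid','box','scoop','scoop_eye','hook','hook_tip','canister','tin','cruet','pan_lid']:
        for d in ctrl.landmark_of(n,t)[:3]: 
            w=W(T,d['point']); print(n,t,round(d['conf'],2),w.round(3),proj(n,T,w).round())
print(ctrl.get_obs()['time_s'])
E
```

```text
{'time_s': 0.0, 'q': array([ 9.13759736e-01,  1.81555572e-01,  1.60800590e+00,  2.38346255e-05,
        1.35380037e+00, -2.06302837e-01]), 'dq': array([ 8.31470222e-04,  1.72230642e-03,  8.91063710e-05,  1.37933236e-03,
        8.85791710e-04, -6.08330064e-04]), 'joint_efforts': array([ 5.91601711e-04, -4.44868934e+01, -3.51339233e+01, -1.36635035e-04,
        8.86003923e-03, -4.07378468e-05]), 'eef_pos': array([0.25009197, 0.51710244, 0.20497704]), 'eef_rot': array([ 0.68895575,  0.15744992,  0.6894941 , -0.15857929]), 'wrist_force': array([0.04542226, 0.29428774, 0.94685847]), 'torque': array([-0.03677645, -0.00656493,  0.00234549]), 'opening': 0.9974218439118925} 0.0187
top [[0.018, -0.989, 0.147, 0.399], [-1.0, -0.017, 0.006, 0.016], [-0.003, -0.148, -0.989, 1.614], [0.0, 0.0, 0.0, 1.0]]
top lid 0.68 [ 0.782 -0.213  0.016] [408. 187.]
top lid 0.67 [0.579 0.16  0.062] [266. 258.]
top scoop 0.7 [0.516 0.174 0.067] [259. 282.]
top scoop_eye 0.83 [0.516 0.174 0.216] [253. 277.]
top hook 0.63 [ 0.526 -0.121 -0.002] [373. 282.]
top hook 0.16 [0.518 0.175 0.215] [252. 276.]
top hook_tip
[... 409 characters left out ...]
002, -0.63, -0.776, 1.245], [0.0, 0.0, 0.0, 1.0]]
side lid 0.72 [ 0.786 -0.212  0.014] [273. 211.]
side lid 0.34 [0.647 0.419 0.002] [288. 424.]
side scoop 0.62 [0.519 0.172 0.066] [354. 321.]
side scoop_eye 0.63 [0.516 0.175 0.219] [358. 287.]
side hook 0.6 [ 0.533 -0.122 -0.002] [355. 245.]
side hook 0.45 [0.516 0.169 0.066] [355. 320.]
side hook 0.43 [ 0.435 -0.447 -0.002] [393. 170.]
side hook_tip 0.81 [ 0.491 -0.119  0.224] [376. 192.]
side canister 0.75 [0.516 0.173 0.218] [358. 286.]
side canister 0.67 [0.814 0.003 0.001] [250. 271.]
side tin 0.58 [ 0.481  0.452 -0.001] [360. 447.]
side cruet 0.81 [0.646 0.414 0.002] [289. 422.]
side pan_lid 0.91 [ 0.436 -0.448 -0.   ] [393. 169.]
1.1
```

```bash
python3 - <<'E'
import cv2
a=cv2.imread('pics/top0.png');b=cv2.imread('pics/side0.png')
a=cv2.resize(a[150:350,130:530],None,fx=2,fy=2); b=cv2.resize(b[120:470,220:440],None,fx=1.7,fy=1.7,interpolation=2)
cv2.imwrite('pics/a.png',a);cv2.imwrite('pics/b.png',b)
E
```

```text
(no output)
```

View pics/a.png

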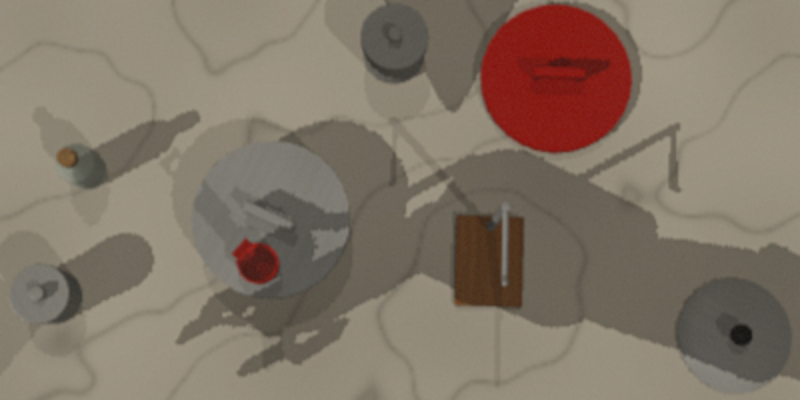

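View pics/b.png

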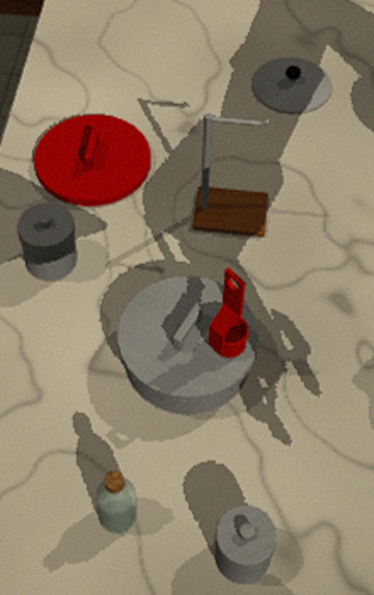

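The pictures show the grey lid at about (266,258) px in the top view, with the red scoop standing on its −x edge. The hook peg points towards the robot. The large red lid at (408,187) is the decoy. Next I need a near view for the yaws.

```bash
cat >> h.py <<'E'
def plan(pos,xax,yax,show=1):
    "tool-frame delta to a target: pos, tool x and y axes; both jaw signs"
    o=ctrl.get_obs(); r=rot(o['eef_rot']); 
    for s in (1,-1):
        x=np.array(xax,float);x/=np.linalg.norm(x);y=s*np.array(yax,float);y-=x*(x@y);y/=np.linalg.norm(y)
        Rt=R.from_matrix(np.c_[x,y,np.cross(x,y)])
        rv=np.degrees((r.inv()*Rt).as_rotvec()); d=np.array(pos)-o['eef_pos']
        print('s',s,'turn',rv.round(2),'shift(cur axes)',r.inv().apply(d).round(4),'shift(target axes)',Rt.inv().apply(d).round(4))
    print('at',np.round(o['eef_pos'],4),'q',o['q'].round(2),'t',o['time_s'],'F',o['wrist_force'].round(1),'op',round(o['opening'],3))
E
python3 - <<'E'
from h import *
print(np.round(ctrl.camera_params('wrist')['hand_eye'],3).tolist(), np.round(ctrl.camera_params('wrist')['mtx']).tolist())
print(rot(ctrl.get_obs()['eef_rot']).as_matrix().round(3))
c=0.5,0.17,0.40
plan(c,[0,0,-1],[0,1,0])
E
```

```text
[[0.001, -0.267, 0.964, -0.166], [1.0, -0.0, -0.001, -0.0], [0.001, 0.964, 0.267, -0.068], [0.0, 0.0, 0.0, 1.0]] [[331.0, 0.0, 312.0], [0.0, 331.0, 243.0], [0.0, 0.0, 1.0]]
[[-0.     0.436  0.9  ]
 [ 0.     0.9   -0.436]
 [-1.     0.    -0.   ]]
s 1 turn [-25.83  -0.    -0.  ] shift(cur axes) [-0.1941 -0.2042  0.376 ] shift(target axes) [-0.1941 -0.3476  0.2495]
s -1 turn [154.17  -0.     0.  ] shift(cur axes) [-0.1941 -0.2042  0.376 ] shift(target axes) [-0.1941  0.3476 -0.2495]
at [0.2505 0.5176 0.2059] q [ 0.91  0.18  1.61  0.    1.35 -0.21] t 1.1 F [ 0.6  0.1 -0. ] op 1.004
```

>>> carry_out(motion=[0,0,0,-0.0155,-0.0204,0.0376,-1,0,0,0,-0.0155,-0.0204,0.0376,-1,0,0,0,-0.0155,-0.0204,0.0376,-1,0,0,0,-0.0155,-0.0204,0.0376,-1,0,0,0,-0.0155,-0.0204,0.0376,-1,0,0,0,-0.0155,-0.0204,0.0376,-1,0,0,0,-0.0155,-0.0204,0.0376,-1,0,0,0,-0.0155,-0.0204,0.0376,-1,0,0,0,-0.0155,-0.0204,0.0376,-1,0,0,0,-0.0155,-0.0204,0.0376,-1])

```text
time_s: 2.1
eef_pos: [0.5053, 0.1614, 0.3646]
eef_rot: [0.69, 0.154, 0.69, -0.155]
wrist_force: [1.2, 0.4, 1.1]
opening: 1.0
```

>>> carry_out(motion=[-6.5,0,0,0,0,0,-1,-6.5,0,0,0,0,0,-1,-6.5,0,0,0,0,0,-1,-6.5,0,0,0,0,0,-1,0,0,0,0,0,0,-1,0,0,0,0,0,0,-1])

```text
time_s: 2.7
eef_pos: [0.5103, 0.1542, 0.3675]
eef_rot: [0.709, -0.007, 0.706, 0.005]
wrist_force: [-0.2, -0.3, -0.1]
opening: 0.997
```

```bash
python3 - <<'E'
from h import *
plan((0.5,.17,.36),[0,0,-1],[0,1,0])
T=camT('wrist'); im=ctrl.camera('wrist'); cv2.imwrite('pics/w1.png',im)
for t in ['lid','scoop','scoop_eye']:
    for d in ctrl.landmark_of('wrist',t)[:2]: 
        w=W(T,d['point']); print(t,round(d['conf'],2),w.round(3),proj('wrist',T,w).round())
d=ctrl.trace('wrist','scoop')
print([(x['conf'],x['pixels'].sum()) for x in d])
E
```

```text
s 1 turn [0.97 0.24 0.16] shift(cur axes) [ 0.0074  0.016  -0.01  ] shift(target axes) [ 0.0075  0.0158 -0.0103]
s -1 turn [-179.03   -0.24    0.38] shift(cur axes) [ 0.0074  0.016  -0.01  ] shift(target axes) [ 0.0075 -0.0158  0.0103]
at [0.5103 0.1542 0.3675] q [ 0.07 -0.    1.49 -0.    1.66 -1.52] t 2.7 F [-0.2 -0.3 -0.1] op 0.997
lid 0.93 [ 0.778 -0.209  0.018] [106. 344.]
lid 0.55 [0.579 0.161 0.058] [316. 246.]
scoop 0.95 [0.518 0.171 0.064] [325. 205.]
scoop_eye 0.91 [0.519 0.174 0.212] [332. 230.]
[(0.67, np.int64(1660))]
```

View pics/w1.png

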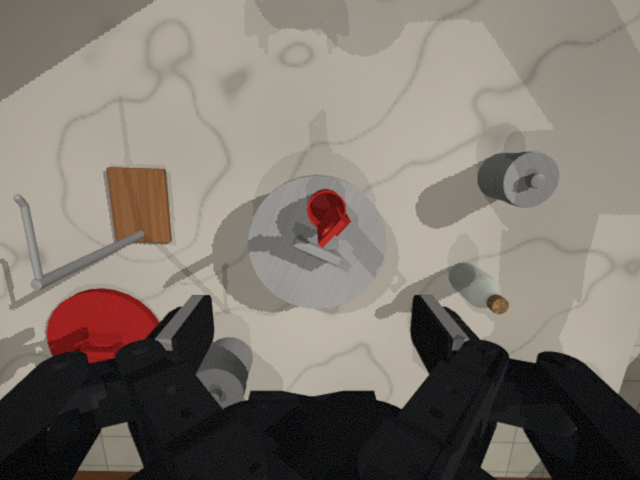

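```bash
python3 - <<'E'
import cv2
a=cv2.imread('pics/w1.png')[175:275,270:390]
cv2.imwrite('pics/w1c.png',cv2.resize(a,None,fx=6,fy=6,interpolation=cv2.INTER_CUBIC))
E
```

```text
(no output)
```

View pics/w1c.png

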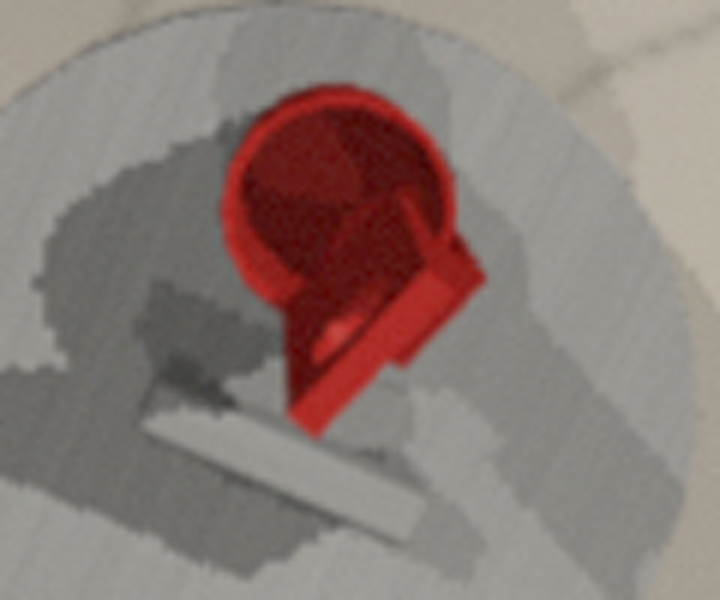

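```bash
python3 - <<'E'
from h import *
T=camT('wrist')
f=lambda p,z: ray('wrist',T,(270+p[0]/6,175+p[1]/6),z)[:2]
for a,b in [((288,410),(440,265)),((318,437),(485,280)),((303,424),(462,272))]:
    A,B=f(a,.235),f(b,.235); d=B-A; print(A.round(4),B.round(4),((A+B)/2).round(4),np.hypot(*d),np.degrees(np.arctan2(d[1],d[0])))
for a,b in [((145,425),(405,545)),((160,385),(425,492))]:
    A,B=f(a,.102),f(b,.102); d=B-A; print('lid',A,B,(A+B)/2,np.hypot(*d),np.degrees(np.arctan2(d[1],d[0])))
# hook: post top, tip
for p in [(38,284),(19,199)]: print(ray('wrist',T,p,.223))
E
```

```text
[0.5259 0.1597] [0.5024 0.1824] [0.5141 0.1711] 0.03268740231058012 135.9681748747151
[0.5302 0.1645] [0.5046 0.1894] [0.5174 0.177 ] 0.0357211784045456 135.7769482343988
[0.5281 0.1621] [0.5034 0.1858] [0.5157 0.174 ] 0.03425931962392354 136.14642120718648
lid [0.56738678 0.13021038] [0.59498323 0.19017594] [0.581185   0.16019316] 0.06601085548167804 65.28787907521068
lid [0.55794641 0.13354996] [0.58207889 0.19423786] [0.57001265 0.16389391] 0.06531000822071191 68.31480482895613
[ 0.57754479 -0.12273627  0.223     ]
[ 0.4912918  -0.12294153  0.223     ]
```

```bash
python3 - <<'E'
from h import *
a=np.radians(136); plan((0.516,.174,.184),[0,0,-1],[np.cos(a),np.sin(a),0])
E
```

```text
s 1 turn [-44.92   0.17   0.24] shift(cur axes) [0.1835 0.02   0.0054] shift(target axes) [0.1835 0.0095 0.0181]
s -1 turn [135.08   0.3   -0.21] shift(cur axes) [0.1835 0.02   0.0054] shift(target axes) [ 0.1835 -0.0095 -0.0181]
at [0.5102 0.1544 0.3675] q [ 0.07 -0.    1.49 -0.    1.66 -1.52] t 2.95 F [0.1 0.3 0.1] op 1.0
```

>>> carry_out(motion=[0,0,0,0,0.02,0.0055,-1,-7.5,0,0,0,0,0,-1,-7.5,0,0,0,0,0,-1,-7.5,0,0,0,0,0,-1,-7.5,0,0,0,0,0,-1,-7.5,0,0,0,0,0,-1,-7.5,0,0,0,0,0,-1,0,0,0,0.025,0,0,-1,0,0,0,0.025,0,0,-1,0,0,0,0,0,0,-1])

```text
time_s: 3.95
eef_pos: [0.516, 0.1762, 0.3171]
eef_rot: [0.649, -0.287, 0.645, 0.284]
wrist_force: [0.3, -0.6, -0.4]
opening: 1.001
```

```bash
python3 - <<'E'
from h import *
a=np.radians(136); plan((0.516,.174,.184),[0,0,-1],[np.cos(a),np.sin(a),0])
T=camT('wrist'); im=ctrl.camera('wrist'); cv2.imwrite('pics/w2.png',cv2.resize(im[100:340,170:470],None,fx=2.5,fy=2.5))
for t in ['scoop_eye','lid','scoop']:
    for d in ctrl.landmark_of('wrist',t)[:2]: 
        w=W(T,d['point']); print(t,round(d['conf'],2),w.round(4),proj('wrist',T,w).round())
E
```

```text
s 1 turn [1.62 0.16 0.37] shift(cur axes) [ 0.1331 -0.0006 -0.002 ] shift(target axes) [ 0.1331 -0.0015 -0.0016]
s -1 turn [-178.38   -0.57    0.25] shift(cur axes) [ 0.1331 -0.0006 -0.002 ] shift(target axes) [0.1331 0.0015 0.0016]
at [0.516  0.1762 0.3171] q [ 0.11  0.04  1.54 -0.    1.56 -2.29] t 3.95 F [ 0.3 -0.6 -0.4] op 1.001
scoop_eye 0.93 [0.5216 0.1755 0.2148] [307. 239.]
lid 0.64 [0.5746 0.1606 0.0585] [272. 227.]
scoop 0.8 [0.5195 0.1722 0.0614] [309. 206.]
```

View pics/w2.png

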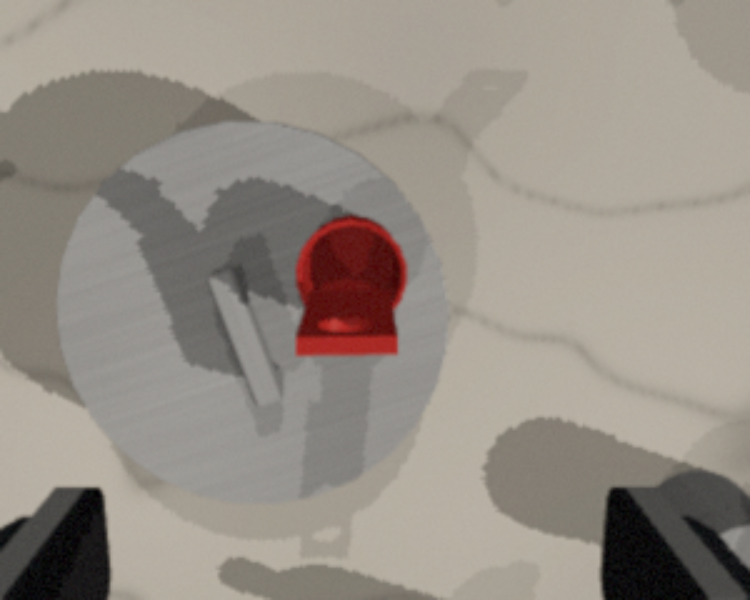

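```bash
python3 - <<'E'
from h import *
T=camT('wrist'); P=ray('wrist',T,(308.8,238),.235); print(P)
o=ctrl.get_obs(); print(rot(o['eef_rot']).inv().apply(np.r_[P[:2],.184]-o['eef_pos']))
E
```

```text
[0.52008643 0.17315362 0.235     ]
[ 0.13809117 -0.0018709  -0.00245144]
```

>>> carry_out(motion=[0,0,0,0.02,-0.0018,-0.0025,-1,0,0,0,0.025,0,0,-1,0,0,0,0.025,0,0,-1,0,0,0,0.025,0,0,-1,0,0,0,0.02,0,0,-1,0,0,0,0,0,0,-1,0,0,0,0,0,0,-1])

```text
time_s: 4.85
eef_pos: [0.5276, 0.174, 0.2164]
eef_rot: [0.658, -0.29, 0.636, 0.28]
wrist_force: [0.3, 0.5, 0.8]
opening: 0.998
```

```bash
python3 - <<'E'
from h import *
a=np.radians(137.6); plan((0.519,.1735,.184),[0,0,-1],[np.cos(a),np.sin(a),0])
for i in range(3):
    T=camT('wrist'); im=ctrl.camera('wrist'); print(ctrl.get_obs()['eef_pos'])
cv2.imwrite('pics/w3.png',im)
m=(im[:,:,2]>110)&(im[:,:,1]<70); ys,xs=np.nonzero(m); 
for r in range(ys.min(),ys.max()+1,4):
    c=np.nonzero(m[r])[0]; print(r,c.min() if len(c) else 0,c.max() if len(c) else 0,end='; ')
E
```

```text
s 1 turn [-0.03  1.37  1.44] shift(cur axes) [ 0.032   0.0068 -0.007 ] shift(target axes) [ 0.0324  0.006  -0.0062]
s -1 turn [179.94   2.27  -2.15] shift(cur axes) [ 0.032   0.0068 -0.007 ] shift(target axes) [ 0.0324 -0.006   0.0062]
at [0.5276 0.174  0.2164] q [ 0.11  0.1   1.67 -0.    1.33 -2.29] t 4.85 F [0.3 0.5 0.8] op 0.998
[0.52762381 0.17404686 0.21642186]
[0.52770761 0.17407805 0.21658512]
[0.52773509 0.17408579 0.21656872]
104 0 0; 108 0 0; 112 0 1; 116 0 2; 120 0 3; 124 0 3; 128 0 3; 132 0 2; 136 0 2; 140 0 2; 144 0 1; 148 0 0; 152 0 0; 156 0 0; 160 0 0; 164 0 0; 168 0 0; 172 0 0; 176 0 0; 180 0 0; 184 0 0; 188 0 0; 192 311 336; 196 305 341; 200 301 345; 204 298 348; 208 296 350; 212 295 351; 216 294 352; 220 294 352; 224 294 352; 228 295 350; 232 297 349; 236 299 347; 240 0 0; 244 0 0; 248 0 0; 252 0 0; 256 314 333; 260 310 337; 264 307 337; 268 0 0; 272 0 0; 276 293 357; 280 293 357; 284 293 356;
```

View pics/w3.png

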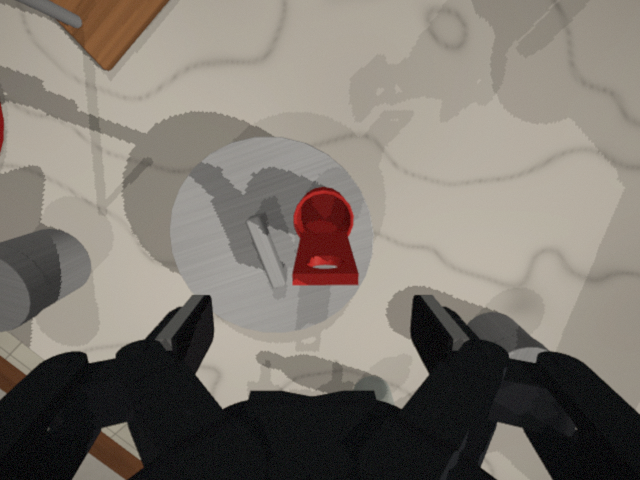

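```bash
python3 - <<'E'
from h import *
T=camT('wrist'); P=ray('wrist',T,(325,280),.235); print(P)
for c in (293,357): print(ray('wrist',T,(c,280),.235))
A=ray('wrist',T,(293.,280),.235);B=ray('wrist',T,(357,280),.235);print(np.degrees(np.arctan2(*(B-A)[1::-1])))
a=np.radians(137.6); plan((*P[:2],.184),[0,0,-1],[np.cos(a),np.sin(a),0])
E
```

```text
[0.51653532 0.17185853 0.235     ]
[0.52793618 0.16165451 0.235     ]
[0.50519703 0.18200656 0.235     ]
138.17073591672144
s 1 turn [-0.03  1.41  1.48] shift(cur axes) [ 0.0321  0.0076 -0.01  ] shift(target axes) [ 0.0326  0.0068 -0.0092]
s -1 turn [179.95   2.32  -2.21] shift(cur axes) [ 0.0321  0.0076 -0.01  ] shift(target axes) [ 0.0326 -0.0068  0.0092]
at [0.5277 0.1741 0.2166] q [ 0.11  0.1   1.67 -0.    1.33 -2.29] t 5.0 F [-0.5  0.3  1. ] op 1.001
```

>>> carry_out(motion=[0,1.4,1.5,0,0.007,-0.0085,-1,0,0,0,0,0,0,-1,0,0,0,0.01,0,0,-1,0,0,0,0.01,0,0,-1,0,0,0,0.01,0,0,-1,0,0,0,0,0,0,-1])

```text
time_s: 5.6
eef_pos: [0.5195, 0.173, 0.1877]
eef_rot: [0.65, -0.286, 0.644, 0.284]
wrist_force: [-0.1, -0.4, 0.4]
opening: 1.0
```

```bash
python3 - <<'E'
from h import *
a=np.radians(137.8); plan((.5165,.172,.184),[0,0,-1],[np.cos(a),np.sin(a),0])
E
```

```text
s 1 turn [-0.22  0.35  0.29] shift(cur axes) [ 0.0037  0.0016 -0.0028] shift(target axes) [ 0.0037  0.0016 -0.0027]
s -1 turn [179.78   0.45  -0.55] shift(cur axes) [ 0.0037  0.0016 -0.0028] shift(target axes) [ 0.0037 -0.0016  0.0027]
at [0.5195 0.173  0.1877] q [ 0.1   0.13  1.7   0.    1.3  -2.3 ] t 5.6 F [-0.1 -0.4  0.4] op 1.0
```

>>> carry_out(motion=[-0.2,0.3,0.3,0.008,0.0016,-0.0027,-1,0,0,0,0,0,0,-1,0,0,0,0,0,0,1,0,0,0,0,0,0,1,0,0,0,0,0,0,1,0,0,0,0,0,0,1,0,0,0,0,0,0,1,0,0,0,0,0,0,1,0,0,0,0,0,0,1,0,0,0,0,0,0,1])

```text
time_s: 6.6
eef_pos: [0.5165, 0.172, 0.1791]
eef_rot: [0.647, -0.286, 0.646, 0.287]
wrist_force: [0.0, 0.6, -0.9]
opening: 0.362
```

```bash
python3 - <<'E'
from h import *
plan((.5165,.172,.30),[0,0,-1],[0,1,0])
E
```

```text
s 1 turn [ 4.78e+01  3.00e-02 -4.00e-02] shift(cur axes) [-1.209e-01  1.000e-04  0.000e+00] shift(target axes) [-0.1209 -0.     -0.    ]
s -1 turn [-1.322e+02  4.000e-02  4.000e-02] shift(cur axes) [-1.209e-01  1.000e-04  0.000e+00] shift(target axes) [-0.1209  0.      0.    ]
at [0.5165 0.172  0.1791] q [ 0.1   0.14  1.71  0.    1.29 -2.3 ] t 6.6 F [ 0.   0.6 -0.9] op 0.362
```

>>> carry_out(motion=[0,0,0,-0.006,0,0,1,0,0,0,-0.012,0,0,1,0,0,0,-0.018,0,0,1,0,0,0,-0.018,0,0,1,0,0,0,-0.018,0,0,1,0,0,0,-0.018,0,0,1,0,0,0,-0.015,0,0,1,0,0,0,-0.01,0,0,1,0,0,0,0,0,0,1,0,0,0,0,0,0,1])

```text
time_s: 7.6
eef_pos: [0.5168, 0.172, 0.3058]
eef_rot: [0.648, -0.287, 0.645, 0.286]
wrist_force: [0.3, -0.8, -0.8]
opening: 0.358
```

>>> carry_out(motion=[6,0,0,0,0,0,1,6,0,0,0,0,0,1,6,0,0,0,0,0,1,6,0,0,0,0,0,1,6,0,0,0,0,0,1,6,0,0,0,0,0,1,6,0,0,0,0,0,1,5,0,0,0,0,0,1,0,0,0,0,0,0,1,0,0,0,0,0,0,1])

```text
time_s: 8.6
eef_pos: [0.5118, 0.1715, 0.2952]
eef_rot: [0.702, 0.006, 0.712, -0.006]
wrist_force: [0.4, -0.2, -0.9]
opening: 0.359
```

```bash
python3 - <<'E'
from h import *
plan((.42,-.12,.28),[0,0,-1],[0,1,0])
E
```

```text
s 1 turn [-0.97 -0.75  0.04] shift(cur axes) [ 0.0165 -0.293  -0.0867] shift(target axes) [ 0.0152 -0.2915 -0.0918]
s -1 turn [1.7903e+02 6.0000e-02 1.1800e+00] shift(cur axes) [ 0.0165 -0.293  -0.0867] shift(target axes) [0.0152 0.2915 0.0918]
at [0.5118 0.1715 0.2952] q [ 0.1   0.05  1.57  0.    1.53 -1.45] t 8.6 F [ 0.4 -0.2 -0.9] op 0.359
```

>>> carry_out(motion=[-1,-0.7,0,0,-0.005,-0.022,1,0,0,0,0,-0.015,-0.025,1,0,0,0,0,-0.03,-0.025,1,0,0,0,0,-0.04,-0.015,1,0,0,0,0,-0.04,0,1,0,0,0,0,-0.04,0,1,0,0,0,0,-0.04,0,1,0,0,0,0,-0.035,0,1,0,0,0,0,-0.025,0,1,0,0,0,0,0,0,1])

```text
time_s: 9.6
eef_pos: [0.423, -0.1067, 0.2922]
eef_rot: [0.706, -0.011, 0.708, 0.01]
wrist_force: [-0.3, 0.5, -1.4]
opening: 0.359
```

```bash
python3 - <<'E'
from h import *
plan((.42,-.12,.184),[0,0,-1],[0,1,0])
T=camT('wrist'); im=ctrl.camera('wrist'); cv2.imwrite('pics/w4.png',im)
for t in ['scoop_eye','scoop','hook_tip','hook']:
    for d in ctrl.landmark_of('wrist',t)[:2]: 
        w=W(T,d['point']); print(t,round(d['conf'],2),w.round(4),proj('wrist',T,w).round())
for n in ['side','top']:
    T=camT(n); im=ctrl.camera(n); cv2.imwrite(f'pics/{n}1.png',im)
    for t in ['scoop_eye','scoop','hook_tip','hook']:
      for d in ctrl.landmark_of(n,t)[:1]: 
        w=W(T,d['point']); print(n,t,round(d['conf'],2),w.round(4),proj(n,T,w).round())
E
```

```text
s 1 turn [ 1.63 -0.2   0.07] shift(cur axes) [ 0.1082 -0.0131 -0.003 ] shift(target axes) [ 0.1082 -0.0133 -0.003 ]
s -1 turn [-1.7837e+02 -1.1000e-01 -3.0000e-01] shift(cur axes) [ 0.1082 -0.0131 -0.003 ] shift(target axes) [0.1082 0.0133 0.003 ]
at [ 0.423  -0.1067  0.2922] q [-0.52 -0.21  1.82 -0.    1.53 -2.12] t 9.6 F [-0.3  0.5 -1.4] op 0.359
scoop_eye 0.61 [ 0.4259 -0.1042  0.328 ] [318. 319.]
scoop 0.71 [ 0.4233 -0.108   0.1757] [311. 232.]
hook_tip 0.97 [ 0.4885 -0.1267  0.2248] [285. 327.]
hook 0.33 [ 0.642   0.4088 -0.0036] [634. 350.]
side scoop 0.64 [ 0.4231 -0.1033  0.1783] [401. 211.]
side hook_tip 0.94 [ 0.4903 -0.1185  0.2244] [376. 192.]
side hook 0.68 [ 0.533  -0.1232 -0.0017] [355. 245.]
top scoop_eye 0.59 [ 0.5256 -0.1195 -0.0035] [372. 282.]
top hook_tip 0.66 [ 0.4861 -0.1254  0.2243] [383. 292.]
top hook 0.79 [ 0.5274 -0.1225 -0.0029] [373. 282.]
```

View pics/w4.png

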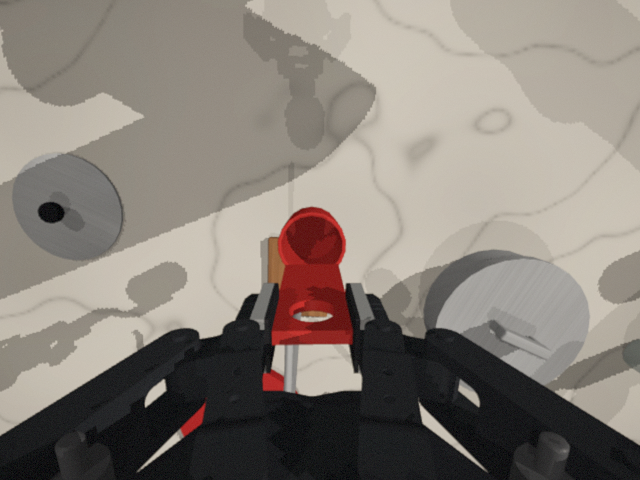

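>>> carry_out(motion=[1.6,0,0,0,-0.0155,-0.003,1,0,0,0,0.01,0,0,1,0,0,0,0.018,0,0,1,0,0,0,0.02,0,0,1,0,0,0,0.02,0,0,1,0,0,0,0.018,0,0,1,0,0,0,0.01,0,0,1,0,0,0,0,0,0,1,0,0,0,0,0,0,1])

```text
time_s: 11.25
eef_pos: [0.4201, -0.1171, 0.1903]
eef_rot: [0.706, -0.001, 0.708, 0.002]
wrist_force: [0.0, 0.3, -0.3]
opening: 0.36
```

```bash
python3 - <<'E'
from h import *
plan((.42,-.1225,.186),[0,0,-1],[0,1,0])
T=camT('wrist'); im=ctrl.camera('wrist'); cv2.imwrite('pics/w5.png',im)
for n in ['side','top','wrist']:
    T=camT(n); im=ctrl.camera(n); cv2.imwrite(f'pics/{n}2.png',im)
    for t in ['scoop_eye','scoop','hook_tip']:
      for d in ctrl.landmark_of(n,t)[:1]: 
        w=W(T,d['point']); print(n,t,round(d['conf'],2),w.round(4),proj(n,T,w).round())
    print(n,[proj(n,T,p).round().tolist() for p in [(.49,-.1225,.225),(.42,-.1225,.223)]])
E
```

```text
s 1 turn [ 0.22 -0.17 -0.11] shift(cur axes) [ 0.0043 -0.0054 -0.0001] shift(target axes) [ 0.0043 -0.0054 -0.0001]
s -1 turn [-179.77    0.18   -0.26] shift(cur axes) [ 0.0043 -0.0054 -0.0001] shift(target axes) [0.0043 0.0054 0.0001]
at [ 0.4201 -0.1171  0.1903] q [-0.55 -0.13  1.95  0.    1.32 -2.12] t 11.25 F [ 0.   0.3 -0.3] op 0.36
side scoop 0.82 [ 0.4212 -0.1176  0.0744] [397. 233.]
side hook_tip 0.62 [ 0.4883 -0.1193  0.2246] [377. 191.]
side [[377.0, 190.0], [404.0, 193.0]]
top hook_tip 0.93 [ 0.4869 -0.1217  0.2271] [382. 292.]
top [[382.0, 290.0], [382.0, 321.0]]
wrist scoop_eye 0.89 [ 0.4249 -0.1152  0.2249] [317. 321.]
wrist scoop 0.9 [ 0.4216 -0.1174  0.0743] [312. 233.]
wrist [[302.0, 440.0], [301.0, 309.0]]
```

>>> carry_out(motion=[0.2,-0.2,0,0.0037,-0.0045,0,1,0,0,0,0,0,0,1,0,0,0,0,0,0.01,1,0,0,0,0,0,0.015,1,0,0,0,0,0,0.013,1,0,0,0,0,0,0.007,1,0,0,0,0,0,0,1,0,0,0,0,0,0,1])

```text
time_s: 12.7
eef_pos: [0.4685, -0.1225, 0.1857]
eef_rot: [0.707, 0.001, 0.707, 0.0]
wrist_force: [-0.5, 0.0, -1.0]
opening: 0.361
```

```bash
python3 - <<'E'
from h import *
plan((.517,-.1215,.1865),[0,0,-1],[0,1,0])
for n in ['side','wrist']:
    T=camT(n); im=ctrl.camera(n); cv2.imwrite(f'pics/{n}3.png',im)
    for t in ['scoop_eye','scoop','hook_tip']:
      for d in ctrl.landmark_of(n,t)[:1]: 
        w=W(T,d['point']); print(n,t,round(d['conf'],2),w.round(4),proj(n,T,w).round())
a=cv2.imread('pics/side3.png')[160:260,330:430]; b=cv2.imread('pics/wrist3.png')[190:440,200:420]
a=cv2.resize(a,(400,400),interpolation=2); b=cv2.resize(b,(352,400),interpolation=2)
cv2.imwrite('pics/c3.png',np.hstack([a,b]))
E
```

```text
s 1 turn [-0.07  0.06 -0.11] shift(cur axes) [-0.0007  0.001   0.0485] shift(target axes) [-0.0008  0.001   0.0485]
s -1 turn [ 1.7993e+02 -1.8000e-01 -1.0000e-01] shift(cur axes) [-0.0007  0.001   0.0485] shift(target axes) [-0.0008 -0.001  -0.0485]
at [ 0.4685 -0.1225  0.1857] q [-0.5  -0.01  1.85  0.    1.3  -2.07] t 12.7 F [-0.5  0.  -1. ] op 0.361
side scoop_eye 0.66 [ 0.4666 -0.124   0.2236] [386. 191.]
side scoop 0.76 [ 0.4709 -0.1227  0.0737] [379. 230.]
side hook_tip 0.76 [ 0.4923 -0.1175  0.2242] [376. 192.]
wrist scoop_eye 0.61 [ 0.4708 -0.1185  0.2234] [322. 320.]
wrist scoop 0.89 [ 0.4711 -0.1226  0.073 ] [312. 235.]
wrist hook_tip 0.56 [ 0.4892 -0.1261  0.2215] [305. 355.]
```

View pics/c3.png

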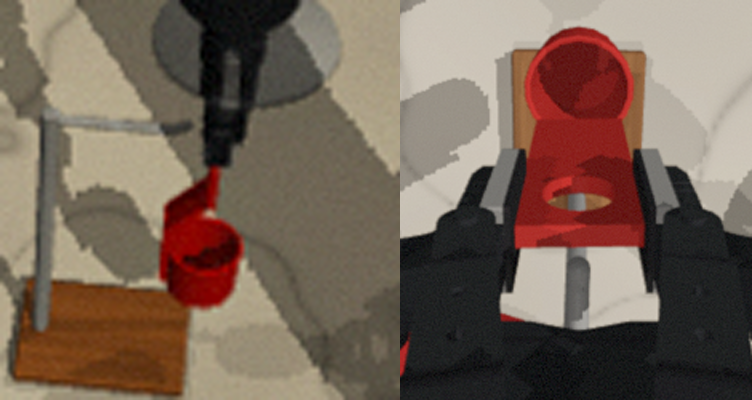

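>>> carry_out(motion=[0,0,0,0,0,0.008,1,0,0,0,0,0,0.01,1,0,0,0,0,0,0.01,1,0,0,0,0,0,0.007,1,0,0,0,0,0,0,1])

```text
time_s: 13.6
eef_pos: [0.5073, -0.123, 0.1865]
eef_rot: [0.708, 0.001, 0.706, -0.0]
wrist_force: [-0.3, 0.2, -0.5]
opening: 0.36
```

```bash
python3 - <<'E'
from h import *
plan((.517,-.122,.1865),[0,0,-1],[0,1,0])
n='wrist'
T=camT(n); im=ctrl.camera(n); cv2.imwrite(f'pics/{n}4.png',im)
for t in ['scoop_eye','scoop']:
      for d in ctrl.landmark_of(n,t)[:1]: 
        w=W(T,d['point']); print(n,t,round(d['conf'],2),w.round(4),proj(n,T,w).round())
E
```

```text
s 1 turn [-0.12  0.19 -0.06] shift(cur axes) [0.0001 0.001  0.0097] shift(target axes) [0.     0.001  0.0097]
s -1 turn [ 1.7988e+02 -1.0000e-01 -3.0000e-01] shift(cur axes) [0.0001 0.001  0.0097] shift(target axes) [ 0.     -0.001  -0.0097]
at [ 0.5073 -0.123   0.1865] q [-0.47  0.08  1.76  0.    1.3  -2.04] t 13.6 F [-0.3  0.2 -0.5] op 0.36
wrist scoop_eye 0.75 [ 0.5136 -0.119   0.2224] [322. 326.]
wrist scoop 0.8 [ 0.5094 -0.1238  0.0687] [311. 233.]
```

>>> carry_out(motion=[0,0,0,0,0.001,0.01,1,0,0,0,0.002,0,0,1,0,0,0,0.002,0,0,1,0,0,0,0,0,0,1])

```text
time_s: 14.15
eef_pos: [0.5163, -0.1216, 0.1819]
eef_rot: [0.708, 0.001, 0.706, -0.0]
wrist_force: [0.1, 1.0, -0.2]
opening: 0.359
```

>>> carry_out(motion=[0,0,0,0.0015,0,0,1,0,0,0,0,0,0,1])

```text
time_s: 14.35
eef_pos: [0.516, -0.1216, 0.1802]
eef_rot: [0.708, 0.002, 0.707, -0.0]
wrist_force: [-0.3, 0.2, -0.9]
opening: 0.36
```

>>> carry_out(motion=[0,0,0,0.0015,0,0,1,0,0,0,0,0,0,1])

```text
time_s: 14.55
eef_pos: [0.5159, -0.1216, 0.1786]
eef_rot: [0.708, 0.002, 0.706, -0.0]
wrist_force: [0.1, 0.1, -1.1]
opening: 0.358
```

>>> carry_out(motion=[0,0,0,0.001,0,0,1,0,0,0,0,0,0,1])

```text
time_s: 14.75
eef_pos: [0.5159, -0.1217, 0.1775]
eef_rot: [0.708, 0.002, 0.706, -0.0]
wrist_force: [-0.2, -0.2, -0.8]
opening: 0.357
```

>>> carry_out(motion=[0,0,0,0.001,0,0,1,0,0,0,0,0,0,1])

```text
time_s: 14.95
eef_pos: [0.5159, -0.1217, 0.1766]
eef_rot: [0.708, 0.002, 0.706, -0.0]
wrist_force: [0.2, -0.3, -1.2]
opening: 0.359
```

>>> carry_out(motion=[0,0,0,0.001,0,0,1,0,0,0,0,0,0,1])

```text
time_s: 15.15
eef_pos: [0.516, -0.1217, 0.1755]
eef_rot: [0.708, 0.002, 0.706, -0.0]
wrist_force: [0.2, 0.7, -0.9]
opening: 0.356
```

>>> carry_out(motion=[0,0,0,0.001,0,0,1,0,0,0,0,0,0,1])

```text
time_s: 15.35
eef_pos: [0.516, -0.1217, 0.1744]
eef_rot: [0.708, 0.002, 0.706, -0.001]
wrist_force: [-0.4, -0.3, -0.4]
opening: 0.361
```

>>> carry_out(motion=[0,0,0,0.001,0,0,1,0,0,0,0,0,0,1])

```text
time_s: 15.55
eef_pos: [0.5163, -0.1219, 0.1743]
eef_rot: [0.708, 0.001, 0.706, -0.001]
wrist_force: [-0.7, -0.0, -0.9]
opening: 0.361
```

```bash
python3 - <<'E'
from h import *
plan((.517,-.122,.1865),[0,0,-1],[0,1,0])
for n in ['side','wrist']:
    T=camT(n); im=ctrl.camera(n); cv2.imwrite(f'pics/{n}5.png',im)
    for t in ['scoop_eye','scoop','hook_tip']:
      for d in ctrl.landmark_of(n,t)[:1]: 
        w=W(T,d['point']); print(n,t,round(d['conf'],2),w.round(4),proj(n,T,w).round())
a=cv2.imread('pics/side5.png')[160:260,330:430]; b=cv2.imread('pics/wrist5.png')[190:440,200:420]
a=cv2.resize(a,(400,400),interpolation=2); b=cv2.resize(b,(352,400),interpolation=2)
cv2.imwrite('pics/c5.png',np.hstack([a,b]))
E
```

```text
s 1 turn [-0.16  0.17 -0.05] shift(cur axes) [-0.0122 -0.0001  0.0007] shift(target axes) [-0.0122 -0.0001  0.0007]
s -1 turn [ 1.7984e+02 -8.0000e-02 -2.6000e-01] shift(cur axes) [-0.0122 -0.0001  0.0007] shift(target axes) [-0.0122  0.0001 -0.0007]
at [ 0.5163 -0.1219  0.1743] q [-0.46  0.11  1.75  0.    1.28 -2.03] t 15.55 F [-0.7 -0.  -0.9] op 0.361
side scoop 0.63 [ 0.5159 -0.1227  0.0599] [363. 232.]
wrist scoop 0.71 [ 0.5209 -0.1234  0.0592] [310. 237.]
wrist hook_tip 0.86 [ 0.4885 -0.1285  0.2242] [295. 263.]
```

View pics/c5.png

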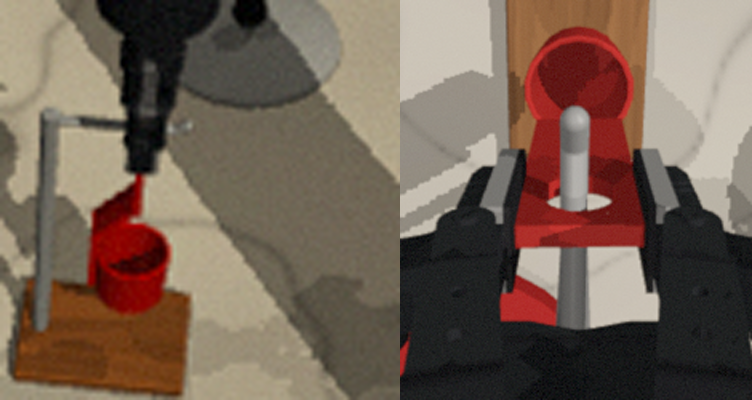

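>>> carry_out(motion=[0,0,0,0.0015,0,0,1,0,0,0,0,0,0,1])

```text
time_s: 16.15
eef_pos: [0.5166, -0.122, 0.1742]
eef_rot: [0.708, 0.001, 0.706, -0.001]
wrist_force: [-0.6, -0.1, -0.2]
opening: 0.357
```

>>> carry_out(motion=[0,0,0,0,0,0,0,0,0,0,0,0,0,0,0,0,0,0,0,0,0,0,0,0,0,0,0,-0.4,0,0,0,0,0,0,-0.4,0,0,0,0,0,0,-0.4])

```text
time_s: 16.75
eef_pos: [0.516, -0.1217, 0.1728]
eef_rot: [0.708, 0.001, 0.706, -0.001]
wrist_force: [-0.4, 0.7, -0.3]
opening: 0.7
```

```bash
python3 - <<'E'
from h import *
plan((.517,-.122,.32),[0,0,-1],[0,1,0])
for n in ['side','wrist']:
    T=camT(n); im=ctrl.camera(n); cv2.imwrite(f'pics/{n}6.png',im)
    for t in ['scoop_eye','scoop','hook_tip']:
      for d in ctrl.landmark_of(n,t)[:1]: 
        w=W(T,d['point']); print(n,t,round(d['conf'],2),w.round(4),proj(n,T,w).round())
a=cv2.imread('pics/side6.png')[160:260,330:430]; b=cv2.imread('pics/wrist6.png')[190:440,200:420]
a=cv2.resize(a,(400,400),interpolation=2); b=cv2.resize(b,(352,400),interpolation=2)
cv2.imwrite('pics/c6.png',np.hstack([a,b]))
E
```

```text
s 1 turn [-0.16  0.11 -0.08] shift(cur axes) [-1.472e-01 -1.000e-04  1.300e-03] shift(target axes) [-0.1472 -0.0003  0.001 ]
s -1 turn [ 1.7984e+02 -1.2000e-01 -1.7000e-01] shift(cur axes) [-1.472e-01 -1.000e-04  1.300e-03] shift(target axes) [-0.1472  0.0003 -0.001 ]
at [ 0.516  -0.1217  0.1728] q [-0.46  0.11  1.75  0.    1.27 -2.03] t 16.75 F [-0.4  0.7 -0.3] op 0.7
side scoop_eye 0.22 [ 0.5329 -0.1213 -0.0009] [355. 245.]
side scoop 0.96 [ 0.5121 -0.1251  0.0614] [364. 231.]
wrist scoop_eye 0.98 [ 0.5192 -0.118   0.2076] [321. 318.]
wrist scoop 0.84 [ 0.5173 -0.1218  0.0588] [312. 233.]
wrist hook_tip 0.86 [ 0.4904 -0.1276  0.2233] [296. 269.]
```

View pics/c6.png

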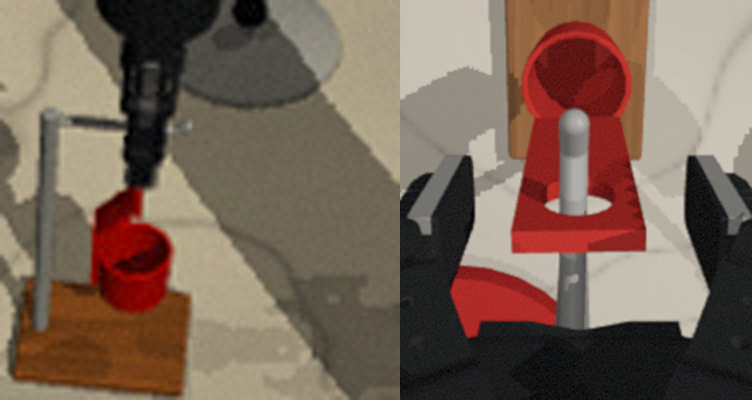

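>>> carry_out(motion=[0,0,0,0,0,0,-1,0,0,0,0,0,0,-1,0,0,0,-0.008,0,0,-1,0,0,0,-0.012,0,0,-1,0,0,0,-0.02,0,0,-1,0,0,0,-0.03,0,0,-1,0,0,0,-0.03,0,0,-1,0,0,0,-0.03,0,0,-1,0,0,0,-0.015,0,0,-1,0,0,0,0,0,0,-1])

```text
time_s: 18.15
eef_pos: [0.5157, -0.1219, 0.3307]
eef_rot: [0.709, 0.001, 0.705, -0.001]
wrist_force: [1.0, -0.3, -0.5]
opening: 0.999
```

```bash
python3 - <<'E'
from h import *
a=np.radians(156.5)
plan((.576,.161,.32),[0,0,-1],[np.cos(a),np.sin(a),0])
for n in ['side','top']:
    T=camT(n); im=ctrl.camera(n); cv2.imwrite(f'pics/{n}7.png',im)
    for t in ['scoop_eye','scoop','lid','hook_tip']:
      for d in ctrl.landmark_of(n,t)[:2]: 
        w=W(T,d['point']); print(n,t,round(d['conf'],2),w.round(4),proj(n,T,w).round())
E
```

```text
s 1 turn [-66.65   0.28   0.24] shift(cur axes) [0.0108 0.283  0.0595] shift(target axes) [0.0107 0.0575 0.2834]
s -1 turn [113.35   0.26  -0.31] shift(cur axes) [0.0108 0.283  0.0595] shift(target axes) [ 0.0107 -0.0575 -0.2834]
at [ 0.5157 -0.1219  0.3307] q [-0.46 -0.    1.56  0.    1.58 -2.03] t 18.15 F [ 1.  -0.3 -0.5] op 0.999
side scoop_eye 0.96 [ 0.5162 -0.121   0.2125] [366. 193.]
side scoop_eye 0.59 [ 0.4333 -0.4503 -0.0021] [394. 169.]
side scoop 0.89 [ 0.5137 -0.1247  0.0634] [364. 230.]
side lid 0.73 [ 0.7841 -0.2135  0.0137] [274. 211.]
side lid 0.66 [0.5789 0.1637 0.0617] [330. 317.]
side hook_tip 0.61 [ 0.4892 -0.1177  0.2248] [377. 192.]
top scoop_eye 0.55 [ 0.5148 -0.1216  0.209 ] [381. 280.]
top scoop 0.61 [ 0.5122 -0.1196  0.0608] [374. 286.]
top lid 0.89 [ 0.7817 -0.2131  0.014 ] [408. 188.]
top lid 0.63 [0.5767 0.1609 0.0652] [265. 259.]
top hook_tip 0.91 [ 0.4893 -0.1207  0.2239] [381. 291.]
```

>>> carry_out(motion=[0,0,0,0,0.02,0.005,-1,0,0,0,0,0.035,0.008,-1,0,0,0,0,0.04,0.008,-1,0,0,0,0,0.04,0.008,-1,0,0,0,0,0.04,0.008,-1,0,0,0,0,0.04,0.008,-1,0,0,0,0,0.035,0.007,-1,0,0,0,0,0.02,0.005,-1,0,0,0,0,0.01,0.002,-1,0,0,0,0,0,0,-1])

```text
time_s: 19.65
eef_pos: [0.5759, 0.168, 0.3224]
eef_rot: [0.705, 0.003, 0.709, -0.001]
wrist_force: [-0.1, -0.2, 0.3]
opening: 0.996
```

>>> carry_out(motion=[-7.5,0,0,0,0,0,-1,-7.5,0,0,0,0,0,-1,-7.5,0,0,0,0,0,-1,-7.5,0,0,0,0,0,-1,-7.5,0,0,0,0,0,-1,-7.5,0,0,0,0,0,-1,-7.5,0,0,0,0,0,-1,-7.5,0,0,0,0,0,-1,-6.5,0,0,0,0,0,-1,0,0,0,0,0,0,-1])

```text
time_s: 20.65
eef_pos: [0.5752, 0.1531, 0.3213]
eef_rot: [0.583, -0.395, 0.59, 0.397]
wrist_force: [0.4, 0.2, 0.9]
opening: 1.002
```

```bash
python3 - <<'E'
from h import *
a=np.radians(156.5)
plan((.576,.161,.25),[0,0,-1],[np.cos(a),np.sin(a),0])
E
```

```text
s 1 turn [ 1.54 -0.37 -0.44] shift(cur axes) [0.0713 0.0016 0.0081] shift(target axes) [0.0713 0.0024 0.0076]
s -1 turn [-178.46    0.69   -0.58] shift(cur axes) [0.0713 0.0016 0.0081] shift(target axes) [ 0.0713 -0.0024 -0.0076]
at [0.5752 0.1531 0.3213] q [ 0.06  0.16  1.4  -0.    1.59 -2.7 ] t 20.65 F [0.4 0.2 0.9] op 1.002
```

>>> carry_out(motion=[1.5,-0.4,-0.4,0.005,0.002,0.008,-1,0,0,0,0.02,0,0,-1,0,0,0,0.02,0,0,-1,0,0,0,0.02,0,0,-1,0,0,0,0.005,0,0,-1,0,0,0,0,0,0,-1])

```text
time_s: 21.25
eef_pos: [0.5771, 0.155, 0.2508]
eef_rot: [0.597, -0.381, 0.596, 0.379]
wrist_force: [-0.1, 0.4, 0.3]
opening: 0.999
```

```bash
python3 - <<'E'
from h import *
a=np.radians(156.5)
plan((.576,.161,.078),[0,0,-1],[np.cos(a),np.sin(a),0])
n='wrist'; T=camT(n); im=ctrl.camera(n); cv2.imwrite('pics/w8.png',im)
for d in ctrl.landmark_of(n,'lid')[:2]: 
    w=W(T,d['point']); print(round(d['conf'],2),w.round(4),proj(n,T,w).round())
for d in ctrl.trace(n,'lid')[:2]:
    m=d['pixels'].astype(np.uint8); c=max(cv2.findContours(m,0,1)[0],key=cv2.contourArea); print(d['conf'],m.sum(),cv2.fitEllipse(c))
cv2.imwrite('pics/w8c.png',cv2.resize(im[150:350,200:440],None,fx=3,fy=3,interpolation=2))
E
```

```text
s 1 turn [-1.5   0.01  0.14] shift(cur axes) [0.1727 0.004  0.0049] shift(target axes) [0.1728 0.0034 0.005 ]
s -1 turn [ 1.785e+02  2.300e-01 -1.000e-02] shift(cur axes) [0.1727 0.004  0.0049] shift(target axes) [ 0.1728 -0.0034 -0.005 ]
at [0.5771 0.155  0.2508] q [ 0.06  0.2   1.5  -0.    1.45 -2.64] t 21.25 F [-0.1  0.4  0.3] op 0.999
0.62 [0.574  0.1597 0.0577] [317. 218.]
0.79 6400 ((39.048927307128906, 35.54889678955078), (82.74586486816406, 106.44099426269531), 56.41813278198242)
0.63 27111 ((314.5591125488281, 215.34405517578125), (183.3006591796875, 186.49880981445312), 87.38949584960938)
```

View pics/w8c.png

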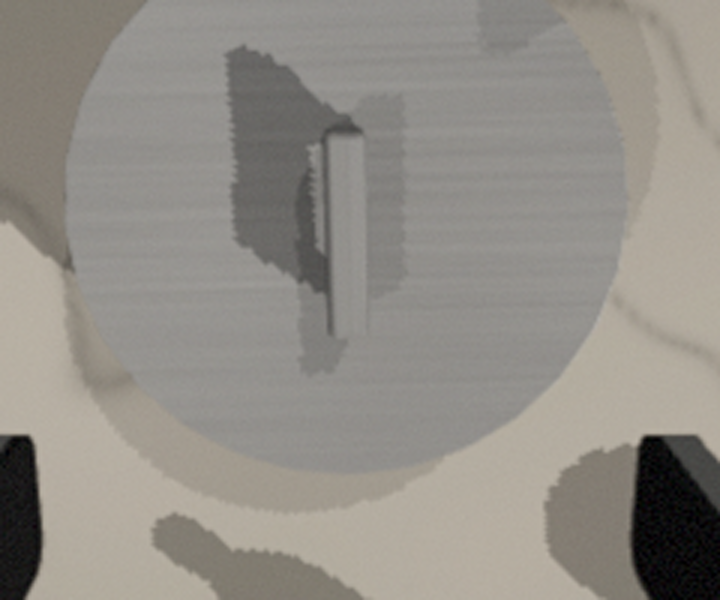

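```bash
python3 - <<'E'
from h import *
T=camT('wrist'); f=lambda p: ray('wrist',T,(200+p[0]/3,150+p[1]/3),.102)
A,B=f((345,131)),f((349,336)); d=A-B; P=(A+B)/2; yaw=np.degrees(np.arctan2(d[1],d[0])); print(A,B,P,np.hypot(*d[:2]),yaw)
for y in (yaw,):
    a=np.radians(yaw+90); plan((P[0],P[1],.078),[0,0,-1],[np.cos(a),np.sin(a),0])
C=ray('wrist',T,(314.56,215.34),.068); print('disc centre',C)
E
```

```text
[0.56359995 0.13010776 0.102     ] [0.59117886 0.1930166  0.102     ] [0.57738941 0.16156218 0.102     ] 0.06868855880390941 -113.67239965461312
s 1 turn [ 1.7876e+02  4.3000e-01 -1.4000e-01] shift(cur axes) [0.1743 0.0039 0.005 ] shift(target axes) [ 0.1743 -0.003  -0.0053]
s -1 turn [-1.24  0.09  0.27] shift(cur axes) [0.1743 0.0039 0.005 ] shift(target axes) [0.1743 0.003  0.0053]
at [0.578  0.1555 0.2523] q [ 0.07  0.19  1.5  -0.    1.45 -2.64] t 21.4 F [-0.5  1.   1.5] op 1.004
disc centre [0.57536981 0.15481058 0.068     ]
```

>>> carry_out(motion=[-1.2,0.1,0.3,0.01,0.003,0.005,-1,0,0,0,0.02,0,0,-1,0,0,0,0.02,0,0,-1,0,0,0,0.02,0,0,-1,0,0,0,0.02,0,0,-1,0,0,0,0.015,0,0,-1,0,0,0,0.008,0,0,-1,0,0,0,0,0,0,-1])

```text
time_s: 22.2
eef_pos: [0.5814, 0.1646, 0.139]
eef_rot: [0.594, -0.39, 0.588, 0.387]
wrist_force: [0.1, 0.1, -0.3]
opening: 1.002
```

```bash
python3 - <<'E'
from h import *
a=np.radians(156.3); plan((.577,.161,.078),[0,0,-1],[np.cos(a),np.sin(a),0])
E
```

```text
s 1 turn [0.34 0.31 0.44] shift(cur axes) [ 0.061   0.0031 -0.0054] shift(target axes) [ 0.061   0.0026 -0.0051]
s -1 turn [-179.66   -0.69    0.48] shift(cur axes) [ 0.061   0.0031 -0.0054] shift(target axes) [ 0.061  -0.0026  0.0051]
at [0.5814 0.1646 0.139 ] q [ 0.08  0.3   1.6   0.    1.23 -2.66] t 22.2 F [ 0.1  0.1 -0.3] op 1.002
```

>>> carry_out(motion=[0.3,0.3,0.4,0,0.0026,-0.005,-1,0,0,0,0,0,0,-1,0,0,0,0.01,0,0,-1,0,0,0,0.015,0,0,-1,0,0,0,0.012,0,0,-1,0,0,0,0.006,0,0,-1,0,0,0,0,0,0,-1])

```text
time_s: 22.9
eef_pos: [0.5786, 0.1609, 0.095]
eef_rot: [0.593, -0.388, 0.591, 0.386]
wrist_force: [-0.4, 0.3, 0.3]
opening: 1.0
```

```bash
python3 - <<'E'
from h import *
a=np.radians(156.3); plan((.577,.161,.078),[0,0,-1],[np.cos(a),np.sin(a),0])
n='wrist'; T=camT(n); im=ctrl.camera(n); cv2.imwrite('pics/w9.png',im)
for d in ctrl.landmark_of(n,'lid')[:2]: 
    w=W(T,d['point']); print(round(d['conf'],2),w.round(4),proj(n,T,w).round())
r=int(proj(n,T,(.577,.1615,.102))[1]); print(r, proj(n,T,(.577,.1615,.102)))
g=cv2.cvtColor(im,6).astype(int)
for rr in (r-15,r,r+15): print(rr,g[rr,270:360:2].tolist())
E
```

```text
s 1 turn [0.02 0.1  0.23] shift(cur axes) [ 0.017   0.0016 -0.0005] shift(target axes) [ 0.017   0.0015 -0.0005]
s -1 turn [-1.7998e+02 -3.6000e-01  1.6000e-01] shift(cur axes) [ 0.017   0.0016 -0.0005] shift(target axes) [ 0.017  -0.0015  0.0005]
at [0.5786 0.1609 0.095 ] q [ 0.07  0.35  1.63 -0.    1.15 -2.65] t 22.9 F [-0.4  0.3  0.3] op 1.0
0.77 [0.5738 0.1614 0.0581] [319. 258.]
287 [314.9240512  287.16969778]
272 [118, 117, 113, 117, 115, 113, 117, 116, 117, 98, 92, 92, 94, 94, 129, 141, 97, 111, 140, 154, 156, 156, 158, 152, 157, 163, 155, 151, 161, 143, 146, 144, 146, 146, 145, 149, 146, 149, 147, 155, 161, 162, 161, 161, 162]
287 [110, 112, 112, 111, 112, 111, 110, 111, 109, 90, 90, 86, 91, 88, 88, 90, 82, 110, 140, 156, 155, 156, 157, 155, 159, 161, 160, 160, 161, 140, 141, 141, 142, 141, 139, 141, 140, 143, 143, 149, 155, 153, 156, 154, 156]
302 [158, 159, 157, 158, 158, 158, 159, 159, 145, 140, 141, 139, 98, 89, 92, 88, 80, 107, 140, 155, 157, 155, 158, 155, 158, 161, 157, 160, 160, 142, 144, 143, 143, 143, 142, 145, 143, 140, 154, 157, 157, 157, 156, 156, 157]
```

>>> carry_out(motion=[0,0.1,0.2,0.005,0.0017,0,-1,0,0,0,0.008,0,0,-1,0,0,0,0.005,0,0,-1,0,0,0,0,0,0,-1])

```text
time_s: 23.4
eef_pos: [0.5786, 0.1619, 0.0778]
eef_rot: [0.593, -0.388, 0.591, 0.386]
wrist_force: [0.1, -0.3, -0.0]
opening: 1.0
```

```bash
python3 - <<'E'
from h import *
a=np.radians(156.3); plan((.577,.161,.077),[0,0,-1],[np.cos(a),np.sin(a),0])
E
```

```text
s 1 turn [0.03 0.1  0.21] shift(cur axes) [ 0.0008  0.0011 -0.0015] shift(target axes) [ 0.0008  0.0011 -0.0015]
s -1 turn [-1.7997e+02 -3.3000e-01  1.6000e-01] shift(cur axes) [ 0.0008  0.0011 -0.0015] shift(target axes) [ 0.0008 -0.0011  0.0015]
at [0.5786 0.1619 0.0778] q [ 0.08  0.37  1.64 -0.    1.12 -2.65] t 23.4 F [ 0.1 -0.3 -0. ] op 1.0
```

Close on the bar in stages and watch the side force.

>>> carry_out(motion=[0,0.1,0.2,0.001,0.001,-0.001,-1,0,0,0,0,0,0,0.3,0,0,0,0,0,0,0.5,0,0,0,0,0,0,0.5,0,0,0,0,0,0,1,0,0,0,0,0,0,1,0,0,0,0,0,0,1,0,0,0,0,0,0,1,0,0,0,0,0,0,1])

```text
time_s: 24.3
eef_pos: [0.5778, 0.1614, 0.0776]
eef_rot: [0.592, -0.387, 0.592, 0.387]
wrist_force: [0.2, 0.1, -0.0]
opening: 0.005
```

```bash
python3 - <<'E'
from h import *
a=np.radians(156.3); plan((.577,.161,.077),[0,0,-1],[np.cos(a),np.sin(a),0])
E
```

```text
s 1 turn [0.03 0.03 0.07] shift(cur axes) [ 0.0006  0.0006 -0.0007] shift(target axes) [ 0.0006  0.0006 -0.0007]
s -1 turn [-1.7997e+02 -1.1000e-01  5.0000e-02] shift(cur axes) [ 0.0006  0.0006 -0.0007] shift(target axes) [ 0.0006 -0.0006  0.0007]
at [0.5778 0.1614 0.0776] q [ 0.07  0.38  1.64 -0.    1.12 -2.65] t 24.3 F [ 0.2  0.1 -0. ] op 0.005
```

```bash
python3 - <<'E'
from h import *
n='wrist'; T=camT(n); w=ctrl.camera(n)
for d in ctrl.landmark_of(n,'lid')[:2]: print(round(d['conf'],2),W(T,d['point']).round(4))
print(proj(n,T,(.577,.1615,.102)))
S=camT('side'); s=ctrl.camera('side'); t=ctrl.camera('top')
for d in ctrl.landmark_of('side','lid')[:2]: print('side',round(d['conf'],2),W(S,d['point']).round(4))
A=cv2.resize(w[170:420,180:460],(448,400),interpolation=2)
B=cv2.resize(s[240:380,270:393],(352,400),interpolation=2)
cv2.imwrite('pics/c9.png',np.hstack([A,B]))
E
```

```text
0.96 [0.5767 0.1584 0.0567]
[313.4395279  301.43248799]
side 0.86 [ 0.7832 -0.2103  0.0144]
side 0.82 [0.5772 0.162  0.0626]
```

View pics/c9.png

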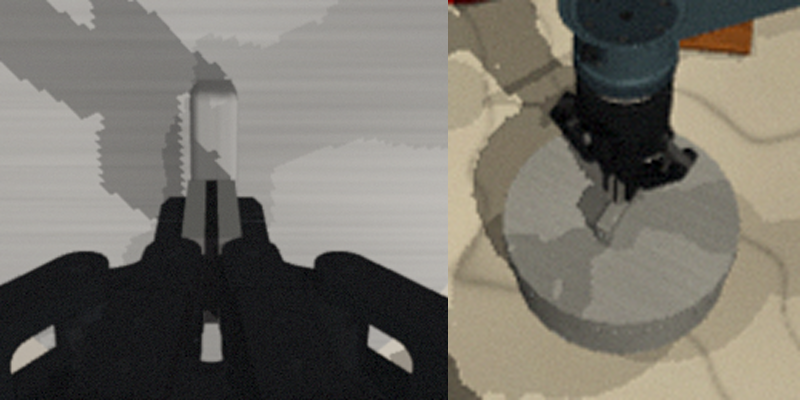

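```bash
python3 - <<'E'
from h import *
n='wrist'; T=camT(n); o=ctrl.get_obs(); r=rot(o['eef_rot'])
t=lambda p: proj(n,T,o['eef_pos']+r.apply(p)).round(1)
print('tip',t((0,0,-.011)),t((0,0,0)),t((-.02,0,-.011)),t((0,.007,-.011)))
for h in (.102,.084,.068): print(h,[proj(n,T,np.array([.577,.1615,h])+r.apply((0,0,s))).round(1).tolist() for s in (-.035,-.011,.035)])
print(o['opening'],o['eef_pos'],o['wrist_force'],o['torque'],r.as_matrix()[:,0])
w=ctrl.camera(n); g=cv2.cvtColor(w,6)
for rr in range(215,330,8): print(rr,g[rr,286:342:2].tolist())
E
```

```text
tip [311.7 262.7] [311.7 282.1] [311.7 276.4] [324.9 262.7]
0.102 [[313.5, 228.5], [313.4, 279.5], [313.4, 366.3]]
0.084 [[313.4, 220.3], [313.3, 266.4], [313.3, 345.8]]
0.068 [[313.3, 214.4], [313.2, 256.9], [313.2, 330.6]]
-0.0015828908805095734 [0.57783419 0.16134724 0.07755138] [-0.49649848  0.4443421  -0.59282111] [-0.02114025  0.03083631 -0.01626938] [ 1.25641733e-03 -1.82236737e-05 -9.99999211e-01]
215 [121, 120, 123, 122, 121, 124, 125, 121, 108, 107, 107, 109, 104, 109, 104, 109, 107, 135, 153, 154, 156, 156, 155, 155, 155, 157, 156, 154]
223 [127, 128, 126, 128, 125, 125, 127, 106, 79, 85, 87, 91, 92, 90, 90, 88, 90, 90, 92, 93, 140, 159, 160, 159, 159, 160, 158, 159]
231 [121, 122, 144, 170, 164, 154, 124, 86, 118, 132, 136, 136, 136, 148, 148, 145, 142, 147, 144, 151, 155, 141, 155, 154, 154, 154, 154, 153]
239 [121, 120, 122, 126, 163, 155, 114, 90, 120, 145, 150, 149, 150, 153, 150, 154, 157, 161, 158, 161, 166, 152, 155, 153, 153, 153, 154, 154]
247 [121, 114, 104, 150, 151, 152, 127, 89, 117, 145, 151, 149, 149, 153, 152, 151, 158, 159, 158, 162, 166, 150, 156, 153, 1
[... 607 characters left out ...]
 99, 107, 138, 86, 88, 88, 86, 91, 63, 20, 14, 23, 80, 88, 89, 85, 90, 90, 148, 155, 156, 157, 155, 157, 155]
295 [20, 20, 22, 23, 24, 80, 90, 89, 89, 88, 91, 54, 26, 21, 14, 74, 90, 88, 90, 87, 88, 56, 25, 26, 24, 19, 21, 79]
303 [21, 30, 31, 24, 31, 88, 88, 89, 87, 86, 90, 46, 22, 21, 15, 72, 90, 91, 89, 88, 90, 89, 29, 31, 31, 27, 27, 28]
311 [21, 26, 24, 21, 77, 86, 85, 86, 88, 88, 88, 47, 24, 23, 20, 61, 89, 88, 87, 90, 85, 90, 56, 23, 25, 30, 25, 28]
319 [28, 22, 27, 22, 28, 29, 64, 85, 100, 102, 103, 42, 27, 27, 23, 60, 101, 100, 100, 84, 47, 24, 24, 23, 27, 23, 18, 26]
327 [15, 25, 32, 30, 19, 29, 23, 25, 22, 22, 84, 45, 21, 29, 13, 44, 52, 26, 20, 24, 26, 15, 23, 32, 32, 18, 24, 31]
```

```bash
python3 - <<'E'
from h import *
n='side'; T=camT(n); o=ctrl.get_obs(); p=o['eef_pos']
for h in (p[2],.09,.102,.115,.13): print(h,proj(n,T,(p[0],p[1],h)).round(1))
a=np.radians(66.3); u=np.array([np.cos(a),np.sin(a),0])
for h in (.084,.102): print('bar',h,[proj(n,T,np.array([.577,.161,h])+s*u).round(1).tolist() for s in (-.035,.035)])
im=ctrl.camera(n); g=cv2.cvtColor(im,6)
for r in range(296,326,2): print(r,g[r,312:346].tolist())
E
```

```text
0.07754938117489579 [330.3 312.8]
0.09 [330.4 310. ]
0.102 [330.4 307.3]
0.115 [330.5 304.4]
0.13 [330.6 300.9]
bar 0.084 [[337.6, 300.8], [323.5, 322.0]]
bar 0.102 [[337.8, 296.7], [323.5, 318.0]]
296 [132, 131, 125, 78, 81, 66, 41, 36, 35, 51, 19, 10, 11, 12, 20, 15, 9, 10, 15, 16, 17, 14, 11, 19, 14, 15, 39, 80, 108, 1, 7, 1, 11, 32]
298 [134, 134, 136, 124, 74, 83, 82, 82, 85, 86, 82, 24, 14, 15, 20, 12, 13, 15, 11, 17, 16, 11, 14, 19, 20, 11, 11, 9, 4, 1, 8, 4, 25, 42]
300 [138, 137, 138, 140, 141, 127, 81, 79, 81, 84, 82, 64, 22, 17, 18, 17, 10, 13, 19, 18, 15, 10, 16, 17, 19, 11, 12, 17, 20, 8, 9, 9, 17, 14]
302 [139, 135, 135, 137, 134, 129, 106, 100, 80, 82, 80, 77, 38, 27, 65, 88, 36, 22, 12, 20, 17, 15, 15, 4, 11, 6, 13, 14, 8, 17, 16, 15, 14, 13]
304 [133, 134, 134, 136, 140, 135, 134, 127, 119, 82, 83, 74, 40, 29, 66, 73, 23, 67, 69, 49, 10, 13, 23, 11, 11, 9, 16, 18, 15, 12, 9, 15, 35, 45]
306 [134, 139, 142, 136, 134, 110, 77, 80, 85, 82, 81, 79, 64, 36, 69, 74, 26, 71, 83, 60, 14, 13, 14, 29, 60, 79, 62, 62, 72, 89, 108, 122, 129, 132]
308 [137, 135, 140, 132, 118, 81
[... 759 characters left out ...]
7, 118, 117, 120]
318 [138, 136, 143, 143, 143, 136, 89, 65, 71, 72, 119, 121, 118, 116, 115, 117, 103, 107, 119, 121, 122, 118, 119, 117, 119, 117, 121, 121, 118, 118, 111, 117, 117, 117]
320 [129, 113, 115, 116, 114, 117, 119, 115, 74, 63, 87, 88, 105, 122, 116, 97, 108, 124, 123, 124, 116, 121, 118, 120, 127, 127, 133, 134, 132, 123, 125, 122, 125, 122]
322 [118, 115, 117, 118, 114, 115, 117, 121, 108, 75, 78, 106, 87, 106, 103, 105, 121, 121, 119, 123, 119, 122, 121, 122, 128, 134, 132, 133, 137, 135, 132, 137, 136, 138]
324 [114, 117, 115, 117, 116, 118, 115, 115, 111, 109, 95, 92, 85, 87, 96, 113, 120, 116, 119, 121, 118, 116, 115, 128, 134, 141, 136, 132, 137, 134, 135, 137, 140, 137]
```

```bash
python3 - <<'E'
from h import *
n='side'; T=camT(n)
print([proj(n,T,(.516,-.1217,h)).round(1).tolist() for h in (.1728,.19,.2,.21)])
g=cv2.cvtColor(cv2.imread('pics/side6.png'),6)
for r in range(186,216,2): print(r,g[r,354:374].tolist())
# wrist, shut now vs gripping scoop
for f in ('wrist5','w9','wrist6'):
    g=cv2.cvtColor(cv2.imread(f'pics/{f}.png'),6); print(f)
    for r in range(262,300,6): print(r,g[r,250:282:2].tolist())
E
```

```text
[[365.1, 203.9], [365.5, 199.4], [365.8, 196.7], [366.0, 194.0]]
186 [171, 170, 168, 169, 176, 156, 25, 14, 27, 33, 40, 66, 78, 78, 67, 35, 25, 31, 25, 38]
188 [168, 163, 164, 174, 173, 165, 115, 56, 11, 5, 19, 30, 42, 43, 37, 19, 14, 15, 13, 59]
190 [51, 51, 48, 52, 57, 85, 99, 64, 13, 17, 24, 43, 37, 36, 20, 9, 15, 49, 108, 102]
192 [131, 130, 111, 117, 109, 103, 102, 65, 2, 11, 14, 19, 15, 11, 19, 5, 22, 84, 156, 119]
194 [173, 171, 174, 171, 175, 175, 154, 0, 9, 14, 14, 19, 16, 12, 15, 14, 14, 54, 107, 94]
196 [172, 170, 168, 171, 167, 171, 147, 32, 14, 19, 15, 18, 14, 17, 10, 11, 28, 80, 111, 102]
198 [170, 174, 169, 167, 171, 165, 108, 5, 19, 29, 28, 28, 31, 20, 8, 8, 30, 98, 127, 103]
200 [171, 172, 170, 170, 172, 173, 160, 61, 15, 11, 20, 19, 16, 16, 14, 29, 96, 181, 168, 119]
202 [171, 172, 171, 171, 167, 173, 163, 86, 33, 16, 14, 7, 15, 22, 54, 117, 167, 171, 171, 169]
204 [171, 173, 172, 172, 170, 176, 161, 48, 26, 19, 18, 12, 1, 26, 67, 123, 177, 172, 168, 173]
206 [170, 168, 172, 172, 171, 175, 174, 111, 26, 24, 33, 29, 44, 58, 99, 140, 172, 169, 169, 171]
208 [172, 170,
[... 1424 characters left out ...]
 160, 158, 122, 113, 115]
298 [164, 161, 162, 162, 161, 161, 161, 164, 161, 162, 164, 160, 162, 161, 160, 162]
wrist6
262 [141, 142, 142, 140, 143, 144, 142, 142, 143, 74, 71, 89, 119, 115, 115, 113]
268 [144, 144, 141, 142, 141, 141, 143, 141, 142, 88, 101, 106, 115, 113, 114, 113]
274 [167, 192, 194, 193, 192, 140, 144, 142, 143, 94, 103, 109, 118, 114, 112, 114]
280 [191, 191, 191, 193, 191, 141, 141, 142, 142, 90, 101, 106, 115, 114, 112, 89]
286 [191, 190, 191, 191, 193, 160, 142, 140, 139, 102, 102, 106, 115, 115, 107, 65]
292 [189, 190, 190, 191, 190, 191, 181, 158, 140, 141, 142, 142, 144, 143, 87, 61]
298 [178, 150, 131, 131, 135, 139, 139, 140, 140, 140, 140, 167, 193, 148, 66, 62]
```

>>> carry_out(motion=[0,0,0,-0.005,0.0005,0,0,0,0,0,0,0,0,-0.5,0,0,0,0,0,0,-0.5,0,0,0,0,0,0,-0.5,0,0,0,0.004,0,0,-0.5,0,0,0,0.004,0,0,-0.5,0,0,0,0.003,0,0,-0.5,0,0,0,0.003,0,0,-0.5,0,0,0,0,0,0,-0.5,0,0,0,0,0,0,-0.5])

```text
time_s: 25.65
eef_pos: [0.5769, 0.1615, 0.0671]
eef_rot: [0.592, -0.387, 0.592, 0.387]
wrist_force: [0.1, -0.1, -0.5]
opening: 0.747
```

```bash
python3 - <<'E'
from h import *
a=np.radians(156.3); plan((.577,.161,.067),[0,0,-1],[np.cos(a),np.sin(a),0])
n='wrist'; T=camT(n); im=ctrl.camera(n); g=cv2.cvtColor(im,6)
for r in (240,255,270): print(r,g[r,296:334:2].tolist())
n='side'; T=camT(n); g=cv2.cvtColor(ctrl.camera(n),6)
for r in range(298,320,2): print(r,g[r,306:346].tolist())
E
```

```text
s 1 turn [0.03 0.   0.01] shift(cur axes) [ 0.0001 -0.0003 -0.0004] shift(target axes) [ 0.0001 -0.0003 -0.0004]
s -1 turn [-1.7997e+02 -2.0000e-02  0.0000e+00] shift(cur axes) [ 0.0001 -0.0003 -0.0004] shift(target axes) [0.0001 0.0003 0.0004]
at [0.5769 0.1615 0.0671] q [ 0.08  0.39  1.65 -0.    1.1  -2.65] t 25.65 F [ 0.1 -0.1 -0.5] op 0.747
240 [80, 91, 102, 105, 104, 107, 104, 107, 104, 102, 106, 110, 106, 107, 102, 98, 136, 151, 149]
255 [84, 91, 101, 106, 102, 106, 105, 104, 104, 102, 108, 106, 107, 104, 103, 94, 141, 153, 152]
270 [86, 95, 100, 104, 104, 107, 103, 104, 104, 102, 107, 107, 107, 104, 105, 92, 138, 151, 151]
298 [136, 129, 97, 100, 82, 84, 72, 21, 38, 83, 59, 13, 11, 18, 13, 73, 150, 128, 79, 84, 86, 83, 84, 85, 86, 81, 51, 30, 5, 6, 12, 19, 23, 27, 16, 21, 10, 7, 21, 24]
300 [134, 138, 135, 127, 101, 101, 95, 41, 34, 85, 59, 10, 14, 16, 29, 92, 134, 78, 86, 80, 86, 79, 84, 83, 78, 78, 79, 64, 40, 14, 14, 16, 21, 16, 19, 4, 19, 25, 22, 5]
302 [136, 132, 135, 134, 135, 134, 143, 126, 78, 76, 55, 4, 8, 40, 96, 115, 78, 85, 78, 82, 86, 78, 67, 63, 61, 65, 73, 66, 6
[... 848 characters left out ...]
 83, 70, 70, 60, 86, 131, 132, 137, 143, 143, 137, 102, 103, 108, 91, 120, 123, 120, 110, 73, 48, 90, 79, 12, 12]
314 [117, 119, 120, 120, 116, 128, 143, 138, 139, 145, 133, 82, 83, 85, 86, 84, 84, 77, 104, 139, 138, 136, 144, 144, 126, 99, 114, 118, 119, 117, 124, 118, 116, 114, 81, 69, 84, 78, 10, 14]
316 [114, 115, 116, 121, 129, 148, 140, 139, 143, 144, 138, 133, 81, 84, 83, 78, 75, 129, 139, 136, 137, 143, 141, 107, 103, 119, 117, 118, 121, 117, 117, 118, 116, 112, 73, 63, 88, 80, 15, 15]
318 [117, 116, 132, 144, 139, 138, 141, 140, 140, 146, 142, 136, 103, 83, 78, 72, 128, 133, 132, 113, 124, 137, 100, 108, 114, 124, 121, 119, 121, 121, 121, 121, 127, 138, 136, 115, 107, 120, 120, 125]
```

>>> carry_out(motion=[0,0,0,0,0,0,0.4,0,0,0,0,0,0,0.4,0,0,0,0,0,0,0.4,0,0,0,0,0,0,1,0,0,0,0,0,0,1,0,0,0,0,0,0,1,0,0,0,0,0,0,1])

```text
time_s: 26.45
eef_pos: [0.5775, 0.1616, 0.0681]
eef_rot: [0.592, -0.387, 0.591, 0.387]
wrist_force: [0.2, -0.3, -0.5]
opening: 0.135
```

>>> carry_out(motion=[0,0,0,0,0,0,-0.3,0,0,0,0,0,0,-0.3,0,0,0,0,0,0,-0.3,0,0,0,0.003,0,0,-0.3,0,0,0,0.003,0,0,-0.3,0,0,0,0.003,0,0,-0.3,0,0,0,0,0,0,-0.3])

```text
time_s: 27.15
eef_pos: [0.5773, 0.1616, 0.058]
eef_rot: [0.592, -0.387, 0.592, 0.387]
wrist_force: [-0.8, 0.5, 0.3]
opening: 0.649
```

>>> carry_out(motion=[0,0,0,0,0,0,0.4,0,0,0,0,0,0,0.4,0,0,0,0,0,0,0.4,0,0,0,0,0,0,0.4])

```text
time_s: 27.55
eef_pos: [0.5772, 0.1616, 0.0578]
eef_rot: [0.592, -0.387, 0.592, 0.387]
wrist_force: [0.7, 0.0, 0.3]
opening: 0.296
```

```bash
python3 - <<'E'
from h import *
a=np.radians(156.3); plan((.577,.161,.060),[0,0,-1],[np.cos(a),np.sin(a),0])
E
```

```text
s 1 turn [0.03 0.03 0.05] shift(cur axes) [-0.0022 -0.     -0.0006] shift(target axes) [-0.0022 -0.     -0.0006]
s -1 turn [-1.7997e+02 -8.0000e-02  4.0000e-02] shift(cur axes) [-0.0022 -0.     -0.0006] shift(target axes) [-0.0022  0.      0.0006]
at [0.5772 0.1616 0.0578] q [ 0.08  0.4   1.65 -0.    1.09 -2.65] t 27.55 F [0.7 0.  0.3] op 0.296
```

>>> carry_out(motion=[0,0,0,0,0,0,0.6,0,0,0,0,0,0,1,0,0,0,0,0,0,1,0,0,0,0,0,0,1,0,0,0,0,0,0,1])

```text
time_s: 28.05
eef_pos: [0.5775, 0.1616, 0.0582]
eef_rot: [0.592, -0.387, 0.591, 0.387]
wrist_force: [-0.4, -0.9, 0.1]
opening: 0.146
```

```bash
python3 - <<'E'
from h import *
a=np.radians(156.3); plan((.577,.161,.060),[0,0,-1],[np.cos(a),np.sin(a),0])
E
```

```text
s 1 turn [0.03 0.04 0.09] shift(cur axes) [-0.0018  0.0003 -0.0007] shift(target axes) [-0.0018  0.0003 -0.0007]
s -1 turn [-1.7997e+02 -1.4000e-01  7.0000e-02] shift(cur axes) [-0.0018  0.0003 -0.0007] shift(target axes) [-0.0018 -0.0003  0.0007]
at [0.5775 0.1616 0.0582] q [ 0.08  0.4   1.65 -0.    1.09 -2.65] t 28.05 F [-0.4 -0.9  0.1] op 0.146
```

>>> carry_out(motion=[0,0,0,-0.003,0,0,1,0,0,0,-0.004,0,0,1,0,0,0,-0.004,0,0,1,0,0,0,-0.004,0,0,1,0,0,0,0,0,0,1,0,0,0,0,0,0,1])

```text
time_s: 28.65
eef_pos: [0.5757, 0.1615, 0.0728]
eef_rot: [0.591, -0.387, 0.593, 0.387]
wrist_force: [-0.0, 0.6, -3.4]
opening: 0.15
```

```bash
python3 - <<'E'
from h import *
a=np.radians(156.3); plan((.5775,.1616,.158),[0,0,-1],[np.cos(a),np.sin(a),0])
E
```

```text
s 1 turn [ 0.04 -0.06 -0.1 ] shift(cur axes) [-0.0852 -0.0014  0.0007] shift(target axes) [-0.0852 -0.0016  0.0008]
s -1 turn [-1.7996e+02  1.6000e-01 -9.0000e-02] shift(cur axes) [-0.0852 -0.0014  0.0007] shift(target axes) [-0.0852  0.0016 -0.0008]
at [0.5757 0.1615 0.0728] q [ 0.08  0.38  1.65 -0.    1.12 -2.65] t 28.65 F [-0.   0.6 -3.4] op 0.15
```

>>> carry_out(motion=[0,0,-0.1,-0.006,-0.0015,0,1,0,0,0,-0.008,0,0,1,0,0,0,-0.01,0,0,1,0,0,0,-0.01,0,0,1,0,0,0,-0.01,0,0,1,0,0,0,-0.01,0,0,1,0,0,0,-0.01,0,0,1,0,0,0,-0.008,0,0,1,0,0,0,-0.005,0,0,1,0,0,0,0,0,0,1])

```text
time_s: 29.65
eef_pos: [0.5781, 0.161, 0.1586]
eef_rot: [0.593, -0.388, 0.591, 0.386]
wrist_force: [-0.5, -0.1, -2.9]
opening: 0.144
```

```bash
python3 - <<'E'
from h import *
a=np.radians(156.3); plan((.5775,.1616,.158),[0,0,-1],[np.cos(a),np.sin(a),0])
for n in ['side','top']:
    T=camT(n); im=ctrl.camera(n); cv2.imwrite(f'pics/{n}10.png',im)
    for t in ['lid','box','scoop','scoop_eye']:
      for d in ctrl.landmark_of(n,t)[:2]: print(n,t,round(d['conf'],2),W(T,d['point']).round(4))
    for t in ['box','lid']:
      for d in ctrl.boxes_of(n,t)[:2]: print(n,'vis',t,round(d['conf'],2),W(T,d['point']).round(4))
E
```

```text
s 1 turn [0.03 0.02 0.16] shift(cur axes) [0.0006 0.0008 0.0003] shift(target axes) [0.0006 0.0008 0.0003]
s -1 turn [-1.7997e+02 -2.5000e-01  4.0000e-02] shift(cur axes) [0.0006 0.0008 0.0003] shift(target axes) [ 0.0006 -0.0008 -0.0003]
at [0.5781 0.161  0.1586] q [ 0.07  0.28  1.59 -0.    1.27 -2.65] t 29.65 F [-0.5 -0.1 -2.9] op 0.144
side box 0.86 [ 5.790e-01  1.599e-01 -4.000e-04]
side vis box 0.64 [0.5736 0.2104 0.0036]
side vis lid 0.92 [ 0.7811 -0.1996  0.0159]
side vis lid 0.76 [0.5786 0.1888 0.1668]
top lid 0.69 [ 0.7804 -0.214   0.0134]
top lid 0.62 [0.5767 0.1607 0.1618]
top scoop 0.8 [ 0.511  -0.1198  0.0591]
top scoop_eye 0.9 [ 0.5172 -0.1192  0.2105]
top vis box 0.41 [0.511  0.0989 0.0234]
top vis lid 0.97 [0.5463 0.1145 0.166 ]
top vis lid 0.62 [ 0.7788 -0.2087  0.0182]
```

>>> carry_out(motion=[0,0,0,0,0,0,1,0,0,0,0,0,0,1,0,0,0,0,0,0,1])

```text
time_s: 30.65
eef_pos: [0.5775, 0.161, 0.1574]
eef_rot: [0.592, -0.387, 0.592, 0.386]
wrist_force: [-0.0, -0.5, -3.4]
opening: 0.143
```

```bash
python3 - <<'E'
from h import *
from scipy.optimize import least_squares
o=ctrl.get_obs(); print(o['eef_pos'],o['wrist_force'],o['dq'].round(4),rot(o['eef_rot']).as_matrix()[:,0])
th=np.linspace(0,2*np.pi,720)
for n in ('side','top'):
    T=camT(n); ctrl.camera(n)
    ds=[d for d in ctrl.trace(n,'lid')]
    c0=proj(n,T,(.577,.161,.16))
    for d in ds:
        m=d['pixels'].astype(np.uint8); ys,xs=np.nonzero(m)
        if np.hypot(xs.mean()-c0[0],ys.mean()-c0[1])>60: continue
        h=cv2.convexHull(max(cv2.findContours(m,0,1)[0],key=cv2.contourArea))
        hm=cv2.fillPoly(np.zeros_like(m),[h],1)
        def model(p):
            Rr=R.from_rotvec(np.radians([p[3],p[4],0])).as_matrix(); pts=[]
            for z in (.003,-.014):
                P=np.c_[.102*np.cos(th),.102*np.sin(th),0*th+z]@Rr.T+p[:3]
                c=(P-T[:3,3])@T[:3,:3]; u=c@np.array(ctrl.camera_params(n)['mtx']).T; pts.append(u[:,:2]/u[:,2:])
            hh=cv2.convexHull(np.vstack(pts).astype(np.float32)).round().astype(np.int32)
            return cv2.fillPoly(np.zeros_like(m),[hh],1)
        for tx in (-4,0,4):
            print(n,round(d['conf'],2),tx,[round(max((lambda a:(a&hm).sum()/(a|hm).sum())(model([.577+dx,.161+dy,.165,tx,ty])) for dx in (-.003,0,.003) for dy in (-.003,0,.003)),3) for ty in (-4,0,4)])
E
```

```text
[0.57752828 0.16095842 0.15739808] [-0.04854392 -0.48471315 -3.37907158] [ 0.0002 -0.0012  0.0001 -0.001   0.     -0.0001] [ 9.82993389e-04 -8.54422516e-04 -9.99999152e-01]
side 0.84 -4 [np.float64(0.891), np.float64(0.893), np.float64(0.896)]
side 0.84 0 [np.float64(0.919), np.float64(0.92), np.float64(0.924)]
side 0.84 4 [np.float64(0.94), np.float64(0.951), np.float64(0.949)]
top 0.57 -4 [np.float64(0.234), np.float64(0.235), np.float64(0.236)]
top 0.57 0 [np.float64(0.233), np.float64(0.234), np.float64(0.235)]
top 0.57 4 [np.float64(0.233), np.float64(0.234), np.float64(0.235)]
```

```bash
python3 - <<'E'
from h import *
from scipy.optimize import least_squares
th=np.linspace(0,2*np.pi,2000); n='side'; T=camT(n); K=np.array(ctrl.camera_params(n)['mtx'])
ctrl.camera(n); c0=proj(n,T,(.577,.161,.16))
d=[d for d in ctrl.trace(n,'lid') if np.hypot(*(np.argwhere(d['pixels']).mean(0)[::-1]-c0))<60][0]
m=d['pixels']; cols=np.nonzero(m.any(0))[0]; print(cols.min(),cols.max())
cols=cols[2:-2]; low=np.array([np.nonzero(m[:,c])[0].max() for c in cols])+.5
def low_m(p):
    Rr=R.from_rotvec(np.radians([p[3],p[4],0])).as_matrix(); out=[]
    for z in (.003,-.014):
        P=np.c_[.102*np.cos(th),.102*np.sin(th),0*th+z]@Rr.T+p[:3]
        c=(P-T[:3,3])@T[:3,:3]; u=c@K.T; u=u[:,:2]/u[:,2:]; k=np.argsort(u[:,0])
        b=np.round(u[:,0]).astype(int); out.append([u[b==cc,1].max() if (b==cc).any() else 0 for cc in cols])
    return np.max(out,0)
for tx in (-3,0,3):
    r=least_squares(lambda q: low_m([q[0]/100,.161+q[1]/100,.165,tx,q[2]])-low,[57.7,0,0],diff_step=.01,loss='soft_l1',x_scale=[.1,.1,1])
    print(tx,r.x,r.cost/len(cols))
E
```

```text
288 375
-3 [ 5.79089470e+01 -3.17731779e-02 -1.08256284e+00] 0.0684376497620003
0 [57.8670904   0.14500669  0.55995078] 0.0891437743371031
3 [57.84755985  0.33435074  0.32006053] 0.1548216284394299
```

```bash
python3 - <<'E'
from h import *
print(ctrl.hand_in()); o=ctrl.get_obs(); print(o['time_s'],o['eef_pos'],o['opening'])
E
```

```text
the job is handed in; nothing more can be done
None
the job is handed in; nothing more can be done
```

I hung the scoop by its eye on the hook, let go of it, lifted the lid straight up and handed in at about 31 s. No verdict comes back.

**Scoop:** After I let go, the side and top views put the eye at about (0.516, −0.121, 0.212). That is 1–2 mm from the hung position, and the top view during the lift still showed it there.

**Lid:** It is held about 10 cm up (landmark z 0.162, against 0.065 at the start). The tool is vertical to within 0.1°, the joints are still, and the wrist carries −3.4 N, so only the lid was lifted. The box landmark is still at (0.579, 0.160).

**What went wrong or disagreed:**
- **Missed first grasp:** My first close on the lid's bar caught nothing. The fingertips end about 2 cm short of where I took the TCP to be, so I opened, went about 20 mm lower and gripped firmly (opening 0.146).
- **Lid level, by camera:** An outline comparison in the side view preferred a 4° tilt, but the arm hides the back of the lid there. A fit to the front rim alone fitted slightly better at −3° than at 0° and clearly worse at +3°. The top view's mask was no use. I relied on the tool's own orientation for level.
- **Other things:** I did not measure the bystanders again at the end. Nothing I did touched them.

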